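# Load the cooling block and set its water valve

### The job

Stand each capped tube fully down in the well of the cooling block whose ring has the colour of its cap, and let go of both. Then turn the valve's handwheel clockwise until it is closed against its stop, and back it off exactly two full turns counter-clockwise, never opening it noticeably past that. Finish while still gripping the crank handle between the fingers, with the wheel at rest there, and leave the other things on the bench where they are.

Things in the scene. Friction and masses are not known exactly. Their poses are not given: they have to be found in the camera images.
- tube_red: white plastic tube with a red screw cap (fixed), standing upright on the bench; 95 mm tall, white barrel 26 mm across, cap 28 mm across over the top 23 mm; about 70 g. Origin: centre of its underside; z up along the tube
- tube_blue: white plastic tube with a blue screw cap (fixed), standing upright on the bench; 95 mm tall, white barrel 26 mm across, cap 28 mm across over the top 23 mm; about 70 g. Origin: centre of its underside; z up along the tube
- collar_red: red plastic ring fixed round the mouth of the well for the red-capped tube, on top of the station's aluminium block; 53 mm outside, 37 mm inside, 5 mm high. Origin: on the well's axis at the ring's underside, 65 mm above the bench (ring's top 70 mm). The well below is 36 mm across; its floor is 20 mm above the bench, so a tube fully in has its underside there and its top 115 mm above the bench, standing 45 mm out of the ring
- collar_blue: blue plastic ring fixed round the mouth of the well for the blue-capped tube, on top of the station's aluminium block; 53 mm outside, 37 mm inside, 5 mm high. Origin: on the well's axis at the ring's underside, 65 mm above the bench (ring's top 70 mm). The well below is 36 mm across; its floor is 20 mm above the bench, so a tube fully in has its underside there and its top 115 mm above the bench, standing 45 mm out of the ring
- station: the cooling station, fixed to the bench: dark steel base plate 190 x 240 x 10 mm that carries an aluminium block with two wells (170 x 74 mm, top 65 mm above the bench, centre 55 mm toward the station's +y; wells 40 mm to either side along its x) and a brass valve with a grey handwheel. Origin: on the bench, 20 mm toward +y from the plate's centre; z up. Stands at different places and yaws; which ring is on which well differs too
- valve_axis (a point): point on the vertical axis of the handwheel, level with the top of its rim, 106 mm above the bench (75 mm toward the station's -y from its origin). The wheel is 112 mm across with three spokes; the hub rises 7 mm above the rim's top
- valve_wheel (a joint): angle of the handwheel in rad: 0 = closed against its hard stop, grows counter-clockwise seen from above as the valve opens (up to 25, about four turns). Starts between about a third of a turn and one turn open. Stays where it is left; about 0.12 N m of friction, 2.4 N at the handle. The crank handle lies in the direction (station's yaw + this angle) from the axis
- crank_handle: black upright crank handle on the wheel's rim, 50 mm from the wheel's axis: round, 18 mm across, 45 mm tall, spins freely about its own upright axis, so a gripper on it need not turn as it goes round. Origin: centre of its lower end, 108 mm above the bench; its top is 153 mm above the bench
- cast_grey: bystander: loose grey-white plaster jaw cast, 49 x 60 x 36 mm; origin at the centre of its underside
- scrap_tub: bystander: loose white low round tub, 89 mm across, 39 mm high; origin at the centre of its underside
- base_plate_1: bystander: loose white plaster plate, 67 x 82 x 16 mm; origin at the centre of its underside
- crucible: bystander: loose clay-brown crucible, 53 mm across, 44 mm high; origin at the centre of its underside
Not all that is in view belongs to the job. Leave any turquoise look-alike of the tube_blue alone.

How it is judged:
On the way, in this order (a step that is already met when the one before it is completed fails the run):
1. both tubes stand in the wells of their own colour and are let go, the valve still open (horizontal distance between tube_red and collar_red below 0.014 m and height (world z) of each of tube_red, tube_blue below 0.027 m and angle between each of tube_red, tube_blue's own z axis and vertical below 0.3 rad and linear speed of each of tube_red, tube_blue below 0.05 m/s and horizontal distance between tube_blue and collar_blue below 0.014 m and contact force between the fingers and tube_red below 0.05 N and contact force between the fingers and tube_blue below 0.05 N and value of joint valve_wheel above 1 rad), for 0.2 s.
2. the valve is closed against its stop (value of joint valve_wheel below 0.12 rad), for 0.2 s.
At the end, for the whole second after the job is handed in: both tubes fully down in the wells of their own colour (underside within 7 mm of the well's floor, within 14 mm of its axis), the handwheel at rest two turns (12.57 rad, within 0.3 rad) from its closed stop, and the fingers pressing on the crank handle with more than 2 N (horizontal distance between tube_red and collar_red below 0.014 m and height (world z) of each of tube_red, tube_blue below 0.027 m and angle between each of tube_red, tube_blue's own z axis and vertical below 0.3 rad and linear speed of each of tube_red, tube_blue below 0.05 m/s and horizontal distance between tube_blue and collar_blue below 0.014 m and value of joint valve_wheel between 12.27 and 12.87 rad and velocity of joint valve_wheel between -0.1 and 0.1 rad/s and contact force between the fingers and crank_handle above 2 N); the arm keeps its last pose, push and grip.
It fails at once if the valve is opened more than a quarter turn past two turns (value of joint valve_wheel above 14.1 rad).
It fails at once if the plaster cast is pushed out of its place (more than 30 mm) (distance of cast_grey from where it was at the start of the episode above 0.03 m).
It fails at once if the tub is pushed out of its place (more than 30 mm) (distance of scrap_tub from where it was at the start of the episode above 0.03 m).
It fails at once if the plaster plate is pushed out of its place (more than 30 mm) (distance of base_plate_1 from where it was at the start of the episode above 0.03 m).
It fails at once if the crucible is pushed out of its place (more than 30 mm) (distance of crucible from where it was at the start of the episode above 0.03 m).
It also fails if it takes over 72 s, if anything falls off the work surface, if the arm or the gripper's body presses on something with over 40 N, if the wrist force passes 120 N, or if a joint passes its speed limit or range.

### The arm

A 6-joint arm with a two-finger parallel gripper is mounted at the origin on a cart in front of the work surface, level with it; the furniture and walls round the work are solid. World frame = base frame: x ahead of the robot, y to its left, z up, the work surface at z = 0. Lengths are in m, angles in rad, forces in N, time in s.
With the tool pointing down it reaches from about 0.225 to 0.875 m from the base axis. Payload 3.4 kg.
Tool frame: the origin (TCP) lies midway between the tips of the shut fingers; the grasp point (between the pads) lies 19 mm behind it (manip.pinch_z is the z of the grasp point in the tool frame, in m); z points along the fingers, x is the direction in which the jaws open and shut, and the axes are right-handed (so a half turn about z gives the same grasp; the last joint's range is limited). The gripper opens to 85 mm and grips with 20 to 120 N. Pads are 22 mm wide; open, the fingers measure 114 mm over their backs; the gripper's body (76 mm by 85 mm) begins 54 mm behind the grasp point. The pads swing forward as they close: fully open they stand 13 mm farther back than shut.
Start: joints at [-1.422, 0.276, 1.505, -0, 1.361, -0.121], TCP at [0.153, -0.554, 0.231] pointing down, gripper open.
Joint ranges: [-2.89, 2.89], [-0.75, 2.08], [0.22, 2.7], [-1.18, 4.32], [0.11, 2.71], [-2.7, 2.7]. Speed limits (rad/s): [2.57, 2.57, 3.14, 3.14, 3.14, 3.14].

### API

Orientations are given as a unit quaternion [w, x, y, z].
In Python, from rig import manip gives the robot as it stands. The module is installed in compiled form; this text tells all that it offers.
- The arm moves only by the tool drive_tool, never from a script. Its argument "steps" is a list of rows, each a list of 5 numbers: the shift along the tool's x, y, z in mm, then the turn about the tool's z in rad, then the gripper command: -1 is shut, 1 is fully open, values between are in proportion. A call has 1 to 5 rows; each row is the pose to reach, as a shift and turn from the pose measured when the call began, along the tool's axes at that moment; what a row does not reach only later rows make up. A row lasts 1/10 s, in which the tool goes at most 50 mm and 8.59 degrees, less where a joint would pass 70% of its speed; a pose out of reach is approached as far as the arm can. A call with a gripper value outside its range is refused whole. The fingers move at their own pace and stop on an object; "squeeze" is the grip in N (left out, the last holds). Time passes only in rows, so rows that repeat a pose let the fingers close. It gives the time, the measured TCP pose, the force and the opening at its end, in the units of the state.
- manip.get_state(): the state, without advancing time (a new reading comes with each control period).
- manip.get_image(name): name is "scene" or "top"; returns the picture (420x560x3 uint8, blue, green, red); there is no depth.
- manip.get_calibration(name): a dict with "camera_matrix" (3x3 intrinsics, pixels), "rvec" (rotation vector, rad) and "tvec" (3), from world to camera coordinates, as OpenCV has them. Camera axes: x right, y down, z forward; pixel columns grow to the right and rows downward; lengths in m; the calibration is good to about 2 mm. A picture is of the moment at which its call begins. get_calibration takes no time and is no camera call.
- manip.sign_off(): hands the job in, once; it reports no verdict.
Trained networks look in the newest picture that a camera, given by its name, has taken for a name from the list of things; names that differ only in an ending like _2 or _b are one class to them, and where a whole thing is asked for, a point or a joint stands for the part that bears it (a point fixed in the world has none). Each returns a list of dicts, best first, with "conf" (0 to 1); they miss things now and then, are a little off and sometimes report something else, mostly with a low value. They report only what shows in the picture. A call takes as long as a camera call. They do not tell look-alikes from the thing itself.
- manip.masks_of(camera, name): "pixels" (420x560 bool, what is visible of it) and "location" ([column, row] in pixels, amid what is visible of it).
The state is a dict: "clock": time; "qpos": joint angles; "qd": joint speeds; "effort": joint torques, N m; "position": TCP position; "ee_rot": TCP orientation; "contact_force": force on the tool from outside, world axes, zero at the start; "moment": the same for the moment, N m; "width": finger opening in m.
Only numpy, scipy, OpenCV 4.12 (cv2) and the standard library are available. Lean on these libraries where they do the work, as an engineer would, in place of code of your own. Each camera call takes 0.05 s, during which the arm holds its last target.

## Working session

There is one attempt and no reset: what is moved stays moved. The work goes in short steps, Python scripts to look and compute and a tool call to move; the robot and the scene stay as the last step left them, time stands still between calls to the robot, and variables do not carry over. Pictures are saved under pics/ and viewed, and the job is handed in when it is done.

Besides the shell and the picture viewer there is one more tool, called after "Emit:" as name([rows], argument=value, ...), one row to a line, values as JSON. drive_tool: Moves the arm, as the interface text tells. Its arguments: {"type":"object","properties":{"steps":{"type":"array","items":{"type":"array","items":{"type":"number"}}},"squeeze":{"type":"number"}},"required":["steps"]}

```bash
mkdir -p pics; ls; python3 - <<'E'
from rig import manip
import cv2,numpy as np
s=manip.get_state();print(s); print(manip.pinch_z)
for n in("scene","top"):
    cv2.imwrite(f"pics/{n}0.png",manip.get_image(n)); c=manip.get_calibration(n)
    R=cv2.Rodrigues(np.array(c["rvec"],float))[0];print(n,c["camera_matrix"],"pos",-R.T@np.array(c["tvec"]).ravel(),R[2])
E
```

```text
pics
{'clock': 0.0, 'qpos': array([-1.42200139e+00,  2.76592601e-01,  1.50616914e+00, -7.88704130e-06,
        1.36067379e+00, -1.20990515e-01]), 'qd': array([-0.00159531,  0.00183955, -0.00118147,  0.0030562 , -0.00021476,
       -0.00088215]), 'effort': array([-5.34507744e-04, -4.16777372e+01, -2.45803517e+01, -2.97822526e-04,
        1.12291003e-02,  1.22133036e-05]), 'position': array([ 0.15316865, -0.55366582,  0.23042672]), 'ee_rot': array([-6.39671820e-04,  7.95777974e-01, -6.05587786e-01, -6.63240110e-04]), 'contact_force': array([ 0.29729643,  0.99406018, -0.28046772]), 'moment': array([ 0.02950747,  0.07403402, -0.02744305]), 'width': 0.08521334177249335}
-0.0187
scene [[545.75546485   0.         284.0658716 ]
 [  0.         545.75546485 200.36174407]
 [  0.           0.           1.        ]] pos [ 0.01972337 -1.44724501  0.77496017] [ 0.38809936  0.80036125 -0.45694722]
top [[446.51980436   0.         279.85438766]
 [  0.         446.51980436 202.32992324]
 [  0.           0.           1.        ]] pos [ 0.45529803 -0.22267992  1.17334059] [ 0.13439911 -0.01576073 -0.99080194]
```

View pics/scene0.png

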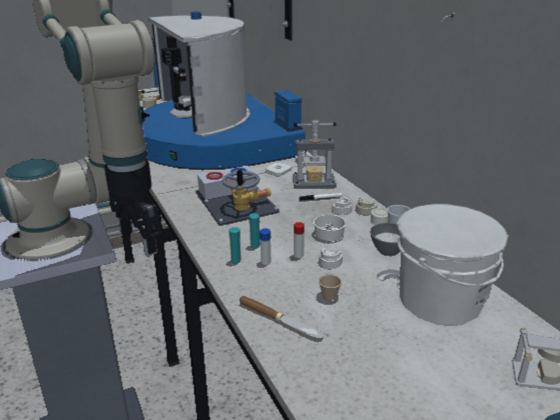

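View pics/top0.png

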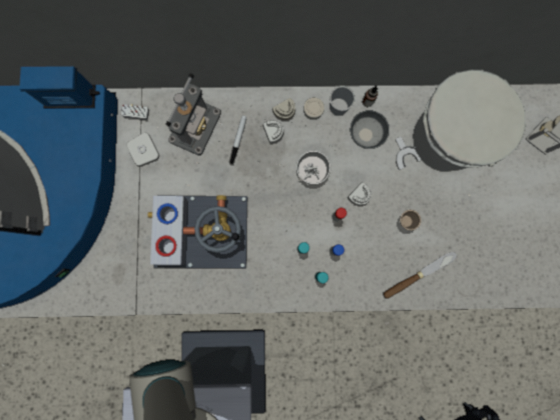

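The scene view shows the red tube at about (299,240), the blue one at (265,247), two turquoise look-alikes at (235,245) and (254,231), and the station at (238,195). In the top view they are red (341,213), blue (338,250), red ring (166,246), blue ring (168,213) and wheel (218,230).

```bash
cat > h.py <<'E'
from rig import manip
import cv2,numpy as np
from scipy.optimize import least_squares
C={}
for n in("scene","top"):
    c=manip.get_calibration(n);C[n]=(np.array(c["camera_matrix"],float),np.array(c["rvec"],float),np.array(c["tvec"],float).reshape(3,1))
def back(n,px,z):
    K,r,t=C[n];R=cv2.Rodrigues(r)[0];o=(-R.T@t).ravel();d=R.T@np.linalg.inv(K)@np.array([px[0],px[1],1.]);return o+d*(z-o[2])/d[2]
def proj(n,P):
    K,r,t=C[n];return cv2.projectPoints(np.array(P,float).reshape(-1,1,3),r,t,K,None)[0].reshape(-1,2)
def zoom(n,img,c,h,f,name):
    x,y=map(int,c);cv2.imwrite("pics/"+name,cv2.resize(img[max(0,y-h):y+h,max(0,x-h):x+h],None,fx=f,fy=f,interpolation=cv2.INTER_CUBIC))
E
python3 - <<'E'
from h import *
im={n:manip.get_image(n) for n in C}
zoom("top",im["top"],(205,230),60,6,"st.png")
zoom("scene",im["scene"],(240,190),60,6,"ss.png")
for nm,z in [("tube_red",.095),("tube_blue",.095),("collar_red",.07),("collar_blue",.07),("crank_handle",.153),("valve_wheel",.106),("cast_grey",.02),("scrap_tub",.02),("crucible",.02),("base_plate_1",.016)]:
    for n in C:
        for d in manip.masks_of(n,nm)[:3]:
            p=d["pixels"];ys,xs=np.nonzero(p)
            print(nm,n,round(d["conf"],2),np.round(d["location"],1),"cent",xs.mean().round(1),ys.mean().round(1),"bb",xs.min(),xs.max(),ys.min(),ys.max(),np.round(back(n,d["location"],z),3))
# colour
for n in C:
  h=cv2.cvtColor(im[n],cv2.COLOR_BGR2HSV)
  for nm,m in [("red",((h[...,0]<8)|(h[...,0]>172))&(h[...,1]>140)&(h[...,2]>60)),("blue",(h[...,0]>108)&(h[...,0]<125)&(h[...,1]>140)&(h[...,2]>60))]:
    k,l,st,ce=cv2.connectedComponentsWithStats(m.astype(np.uint8))
    for i in range(1,k):
      if 20<st[i,4]<1500: print(n,nm,st[i],ce[i].round(1),back(n,ce[i],.07).round(3),back(n,ce[i],.09).round(3))
E
```

```text
tube_red scene 0.76 [298.  238.1] cent 298.7 239.2 bb 294 304 222 257 [ 0.54  -0.45   0.095]
tube_red scene 0.44 [240.4 179.9] cent 239.8 178.1 bb 237 243 171 185 [ 0.54  -0.08   0.095]
tube_red top 0.52 [338.1 210.7] cent 338.6 214.7 bb 331 346 208 221 [ 0.579 -0.381  0.095]
tube_blue scene 0.93 [268.2 247.5] cent 265.6 246.6 bb 261 271 229 264 [ 0.458 -0.456  0.095]
tube_blue scene 0.85 [233.2 242.2] cent 235.2 244.5 bb 228 241 226 263 [ 0.394 -0.398  0.095]
tube_blue scene 0.7 [253.5 228.3] cent 254.6 231.2 bb 250 259 214 248 [ 0.463 -0.359  0.095]
tube_blue top 0.5 [335.5 250.3] cent 336.6 249.7 bb 329 344 244 255 [ 0.483 -0.372  0.095]
collar_red scene 0.51 [217.5 174.9] cent 219.9 174.6 bb 218 222 173 177 [0.509 0.036 0.07 ]
collar_red scene 0.31 [239.2 181.3] cent 240.4 179.4 bb 223 259 170 189 [ 0.552 -0.038  0.07 ]
collar_red top 0.71 [164.6 237.6] cent 165.2 245.3 bb 155 175 235 256 [0.521 0.044 0.07 ]
collar_blue top 0.57 [168.1 218.8] cent 165.9 216.1 bb 157 176 205 223 [0.567 0.037 0.07 ]
crank_handle scene 0.51 [242.5 178.2] cent 239.6 177.3 bb 237 243 170 185 [ 0.505 -
[... 1794 characters left out ...]
[207 172  15   7  40] [214.  175.2] [0.499 0.039 0.07 ] [ 0.485 -0.003  0.09 ]
scene red [294 223  10  11  95] [298.8 227.9] [ 0.585 -0.369  0.07 ] [ 0.568 -0.399  0.09 ]
scene blue [231 167  15   5  30] [237.7 168.8] [0.583 0.051 0.07 ] [0.567 0.009 0.09 ]
scene blue [260 229  10  12 107] [264.6 234.3] [ 0.492 -0.359  0.07 ] [ 0.479 -0.39   0.09 ]
top red [335 208  11  11  88] [340.4 213. ] [ 0.576 -0.391  0.07 ] [ 0.574 -0.388  0.09 ]
top red [156 236  20  20 108] [164.8 245.4] [0.502 0.044 0.07 ] [0.501 0.039 0.09 ]
top blue [158 204  19  20 116] [166.5 212.9] [0.582 0.041 0.07 ] [0.58  0.036 0.09 ]
top blue [333 245  11  10  88] [337.8 249.6] [ 0.486 -0.381  0.07 ] [ 0.485 -0.378  0.09 ]
```

View pics/st.png

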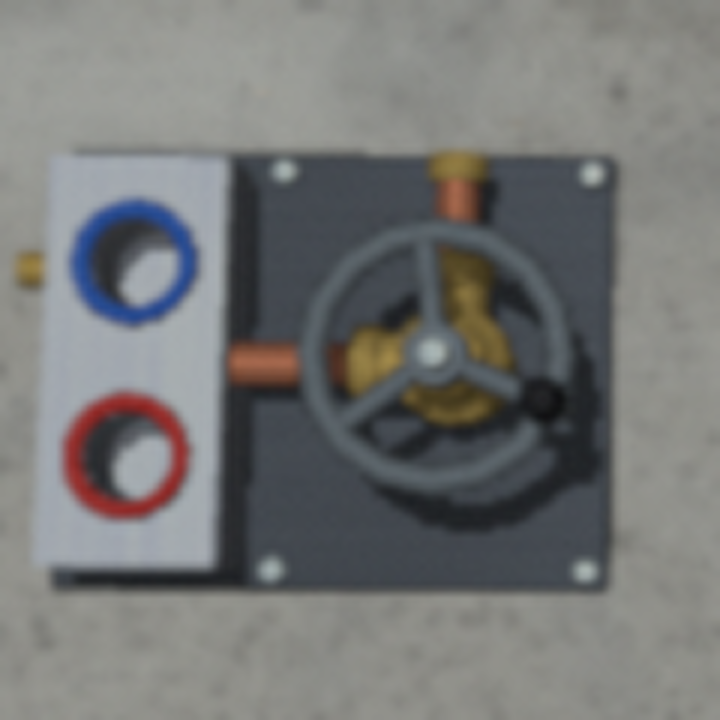

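View pics/ss.png

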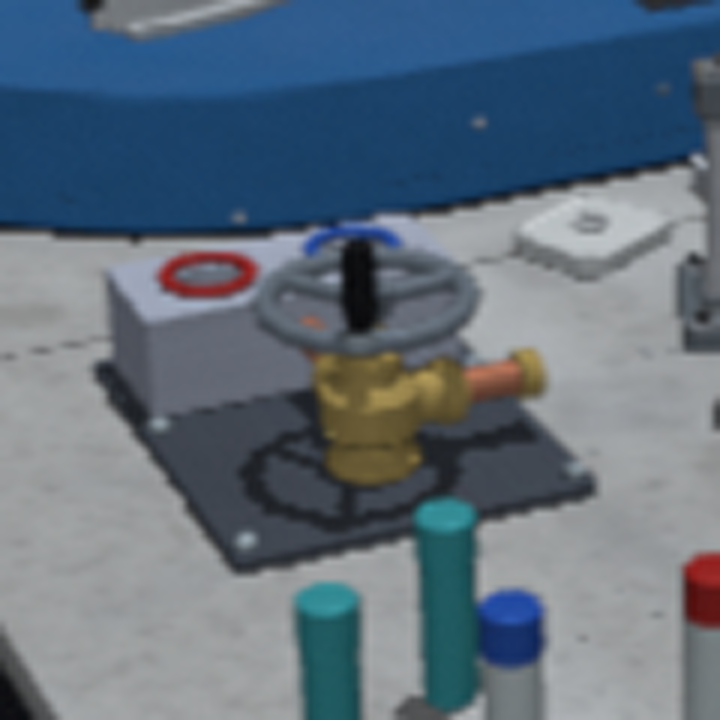

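```bash
cat > fit.py <<'E'
from h import *
def hullcent(n,x,y,z0,z1,r):
    a=np.linspace(0,2*np.pi,40)
    P=np.concatenate([np.c_[x+r*np.cos(a),y+r*np.sin(a),0*a+z] for z in(z0,z1)])
    q=cv2.convexHull(proj(n,P).astype(np.float32));m=cv2.moments(q);return np.array([m['m10'],m['m01']])/m['m00']
def tube(ms,z0=.072,z1=.095):
    return least_squares(lambda p:np.concatenate([(hullcent(n,p[0],p[1],z0,z1,.014)-c)*w for n,c,w in ms]),[.5,-.38])
E
python3 - <<'E'
from fit import *
for nm,t,s in [("red",(340.4,213.),(298.8,227.9)),("blue",(337.8,249.6),(264.6,234.3))]:
    for ms in ([("top",t,1)],[("scene",s,1)],[("top",t,1),("scene",s,1)]):
        r=tube(ms);print(nm,r.x.round(4),r.fun.round(2))
z2=lambda x,y:((x+.5)/6-.5+145,(y+.5)/6-.5+170)
obs=[z2(134,262),z2(126,456),z2(433,352),z2(545,400)]
def pts(p):
    x,y,w,a=p;c,s=np.cos(w),np.sin(w);f=lambda u,v,z:[x+c*u-s*v,y+s*u+c*v,z]
    h=f(0,-.075,.153);h=[h[0]+.05*np.cos(w+a),h[1]+.05*np.sin(w+a),.153]
    return np.array([f(.04,.055,.07),f(-.04,.055,.07),f(0,-.075,.113),h])
r=least_squares(lambda p:(proj("top",pts(p))-obs).ravel(),[.54,0,0,4.3])
print(r.x.round(4),r.fun.round(2));print(pts(r.x).round(4));print(proj("scene",pts(r.x)).round(1))
for nm,p in [("turq1",(304,247)),("turq2",(322,277))]:print(nm,back("top",p,.095).round(3))
E
```

```text
red [ 0.5746 -0.3884] [0. 0.]
red [ 0.5736 -0.3894] [0. 0.]
red [ 0.5742 -0.3886] [ 0.07  0.15  0.08 -0.2 ]
blue [ 0.4852 -0.379 ] [ 0. -0.]
blue [ 0.4834 -0.3796] [-0.  0.]
blue [ 0.4845 -0.3789] [-0.06  0.32  0.28 -0.24]
[ 0.5401 -0.0146 -0.0234  4.3081] [ 0.19 -0.03  0.14  0.06  0.31  0.26 -0.6  -0.27]
[[ 0.5814  0.0395  0.07  ]
 [ 0.5014  0.0413  0.07  ]
 [ 0.5384 -0.0896  0.113 ]
 [ 0.5176 -0.1351  0.153 ]]
[[238.7 170.3]
 [214.6 174.8]
 [240.8 175.6]
 [239.4 170.1]]
turq1 [ 0.492 -0.296  0.095]
turq2 [ 0.42  -0.338  0.095]
```

```bash
cat > go.py <<'E'
from h import *
from scipy.spatial.transform import Rotation as Ro
import sys
def rel(targets,head=-np.pi/2):
    s=manip.get_state();q=s["ee_rot"];R=Ro.from_quat([q[1],q[2],q[3],q[0]]).as_matrix();p=s["position"]
    h=np.arctan2(R[1,0],R[0,0]);print("clk",round(s["clock"],2),"pos",p.round(4),"head",round(h,3),"w",round(s["width"],4),"F",s["contact_force"].round(1),"tilt",R[2].round(3))
    for t in targets:print((R.T@(np.array(t)-p)*1000).round(1),"turn",round(((h-head+np.pi)%(2*np.pi)-np.pi),3))
if __name__=="__main__":rel([list(map(float,a.split(","))) for a in sys.argv[1:]])
E
python3 go.py .5742,-.3886,.19
```

```text
clk 1.2 pos [ 0.1533 -0.5542  0.2313] head -1.301 w 0.0853 F [-0.3 -0.8 -0.9] tilt [ 0.  0. -1.]
[ -47.4 -449.8   41.3] turn 0.27
```

Emit:
drive_tool([
  [-5,-45,4,0.1,1],
  [-10,-90,8,0.2,1],
  [-15,-135,12,0.27,1],
  [-20,-180,16,0.27,1],
  [-25,-225,20,0.27,1],
], squeeze=30)

```text
clock: 1.7
position: [0.365, -0.4694, 0.2113]
ee_rot: [-0.0, -0.707, 0.707, -0.0]
contact_force: [-0.7, -0.1, 0.1]
width: 0.0852
```

```bash
python3 go.py .5742,-.3886,.19
```

```text
clk 1.7 pos [ 0.365  -0.4694  0.2113] head -1.571 w 0.0852 F [-0.7 -0.1  0.1] tilt [ 0.001 -0.    -1.   ]
[ -81.  -209.2   21.3] turn -0.001
```

Emit:
drive_tool([
  [-16,-42,4,0,0.4],
  [-32,-84,8,0,0.4],
  [-48,-126,12,0,0.4],
  [-65,-168,16,0,0.4],
  [-81,-209,21,0,0.4],
])

```text
clock: 2.2
position: [0.5759, -0.3876, 0.1903]
ee_rot: [-0.0, -0.707, 0.707, -0.001]
contact_force: [-0.3, -0.6, 0.3]
width: 0.0597
```

```bash
python3 go.py .5742,-.3886,.19  .5742,-.3886,.063; python3 - <<'E'
from h import *
im=manip.get_image("top");zoom("top",im,(330,220),60,6,"a.png")
E
```

```text
clk 2.2 pos [ 0.5759 -0.3876  0.1903] head -1.571 w 0.0597 F [-0.3 -0.6  0.3] tilt [ 0.001 -0.001 -1.   ]
[1.  1.7 0.3] turn -0.0
[  0.9   1.8 127.3] turn -0.0
```

View pics/a.png

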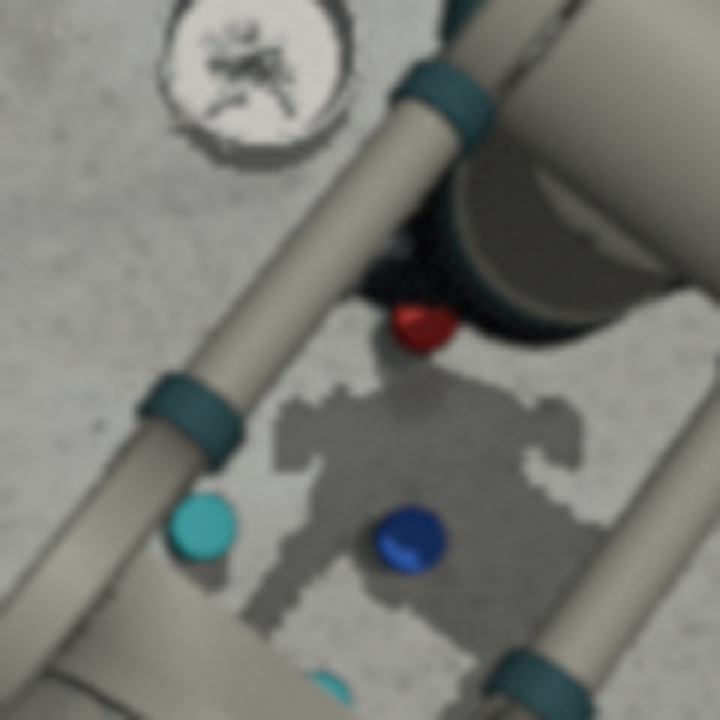

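The arm hides most of the top view. The red cap still shows at about (340,214), just under the gripper, which is where I expected it, so I'm descending.

Emit:
drive_tool([
  [1,2,40,0,0.4],
  [1,2,80,0,0.4],
  [1,2,110,0,0.4],
  [1,2,127,0,0.4],
  [1,2,127,0,0.4],
])

```text
clock: 2.75
position: [0.5797, -0.3831, 0.058]
ee_rot: [-0.003, 0.708, -0.706, -0.002]
contact_force: [-1.8, 0.7, -0.3]
width: 0.0597
```

Emit:
drive_tool([
  [0,0,0,0,-1],
  [0,0,0,0,-1],
  [0,0,0,0,-1],
  [0,0,0,0,-1],
  [0,0,0,0,-1],
])

```text
clock: 3.25
position: [0.5803, -0.3836, 0.0593]
ee_rot: [-0.003, 0.708, -0.706, -0.001]
contact_force: [-0.4, -0.8, 3.0]
width: 0.0278
```

```bash
python3 go.py .5742,-.3886,.27 .5014,.0413,.27; python3 - <<'E'
from h import *
im=manip.get_image("scene");zoom("scene",im,(300,220),60,6,"b.png")
E
```

```text
clk 3.25 pos [ 0.5803 -0.3836  0.0593] head -1.567 w 0.0278 F [-0.4 -0.8  3. ] tilt [-0.006 -0.004 -1.   ]
[   3.7    5.4 -210.7] turn 0.004
[-426.4   76.6 -208.5] turn 0.004
```

View pics/b.png

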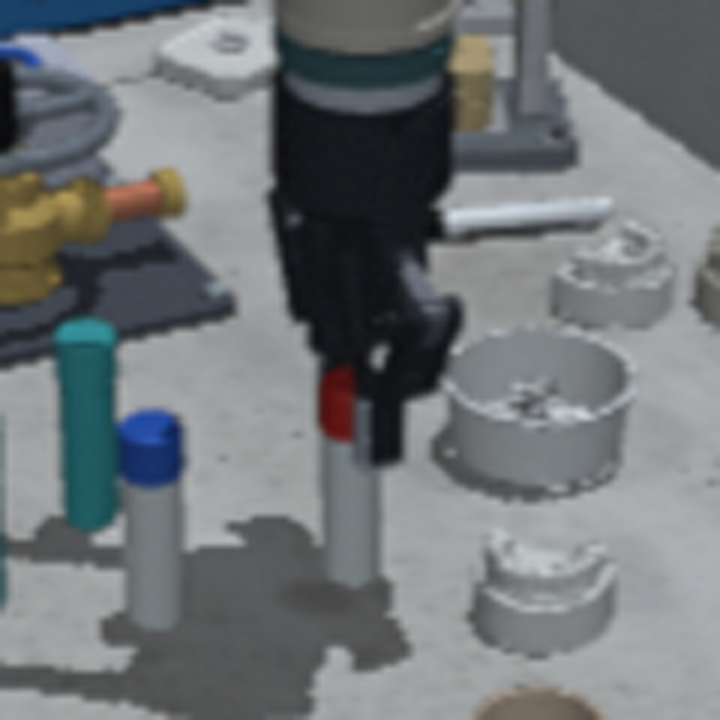

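Emit:
drive_tool([
  [0,0,-45,0,-1],
  [0,0,-90,0,-1],
  [0,0,-135,0,-1],
  [0,0,-180,0,-1],
  [0,0,-205,0,-1],
])

```text
clock: 3.8
position: [0.5804, -0.3854, 0.2692]
ee_rot: [-0.004, 0.708, -0.706, 0.002]
contact_force: [0.6, -0.1, -0.3]
width: 0.0271
```

Emit:
drive_tool([
  [-45,8,0,0,-1],
  [-90,16,0,0,-1],
  [-135,24,0,0,-1],
  [-180,32,0,0,-1],
  [-225,40,0,0,-1],
])

```text
clock: 4.3
position: [0.5387, -0.1587, 0.2692]
ee_rot: [-0.004, 0.708, -0.706, 0.002]
contact_force: [0.7, 0.2, -0.2]
width: 0.0268
```

```bash
python3 go.py .5014,.0413,.26; python3 - <<'E'
from h import *
im=manip.get_image("scene");zoom("scene",im,(260,140),80,6,"c.png")
E
```

```text
clk 4.3 pos [ 0.5387 -0.1587  0.2692] head -1.567 w 0.0268 F [ 0.7  0.2 -0.2] tilt [-0.002 -0.008 -1.   ]
[-200.1   36.7    9.4] turn 0.003
```

View pics/c.png

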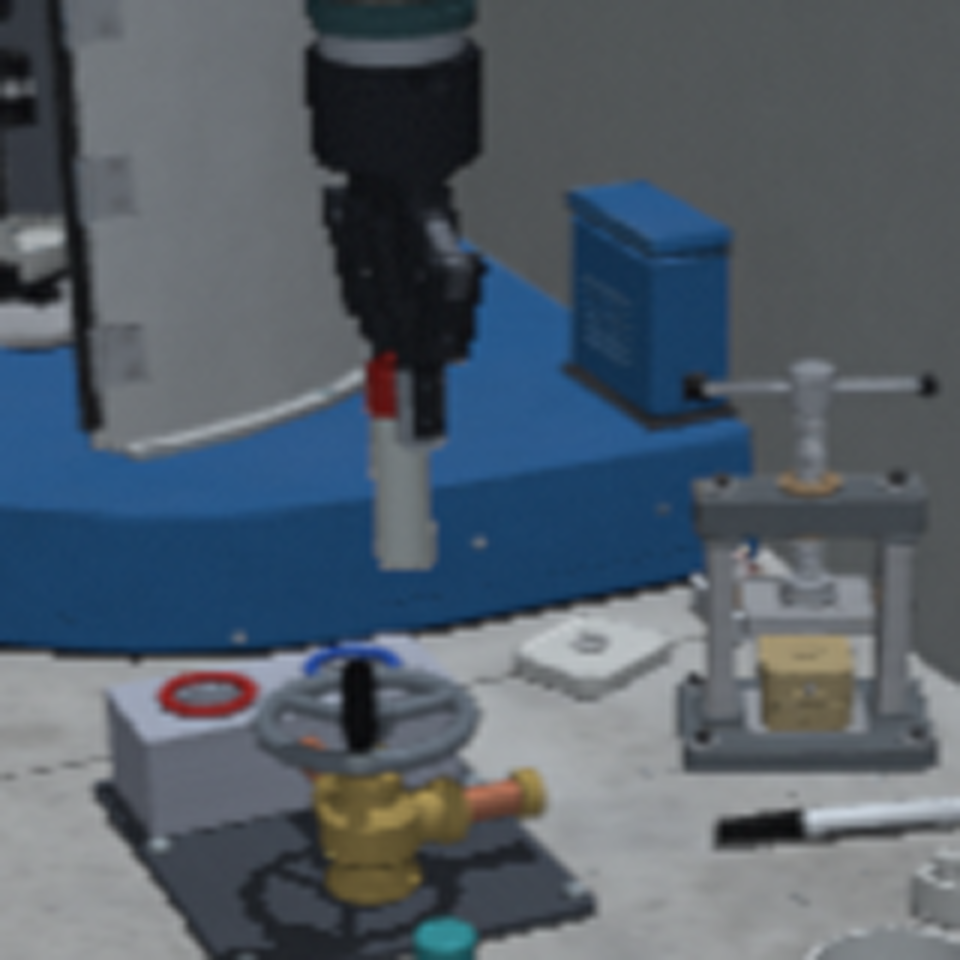

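```bash
python3 - <<'E'
from h import *
z=lambda x,y:((x+.5)/6-.5+180,(y+.5)/6-.5+60)
print("bottom centre", back("scene",z(405,560),.21))
p=np.array([.5325,-.1587])
for q in ([.5327,-.1587,.21],[.5327,-.1587,.30],[.5387,-.1587,.21],[.5387,-.1587,.282]): print(q,(proj("scene",q)[0]-[179.6,59.6])*6)
E
```

```text
bottom centre [ 0.53359152 -0.15785844  0.21      ]
[0.5327, -0.1587, 0.21] [403.79764818 560.86259929]
[0.5327, -0.1587, 0.3] [396.43498296 371.69538449]
[0.5387, -0.1587, 0.21] [415.98863503 558.61114674]
[0.5387, -0.1587, 0.282] [410.41623737 408.32201021]
```

The tube hangs upright in the gripper, with its axis 5.5 mm on the −x side of the TCP. I'll put the TCP at (0.507, 0.041).

```bash
python3 go.py .507,.0413,.26
```

```text
clk 4.35 pos [ 0.5364 -0.1507  0.2697] head -1.563 w 0.0275 F [-3.2  5.9 -1.4] tilt [-0.011 -0.006 -1.   ]
[-192.1   28.    11.6] turn 0.007
```

Emit:
drive_tool([
  [-40,6,2,0,-1],
  [-80,12,4,0,-1],
  [-120,18,6,0,-1],
  [-165,25,8,0,-1],
  [-200,31,9,0,-1],
])

```text
clock: 4.85
position: [0.5029, 0.0513, 0.2627]
ee_rot: [-0.006, 0.71, -0.704, -0.002]
contact_force: [1.3, 0.4, -1.0]
width: 0.0273
```

```bash
python3 go.py .507,.0413,.145 .507,.0413,.081; python3 - <<'E'
from h import *
im=manip.get_image("scene");zoom("scene",im,(230,140),60,8,"d.png")
E
```

```text
clk 4.85 pos [0.5029 0.0513 0.2627] head -1.563 w 0.0273 F [ 1.3  0.4 -1. ] tilt [-0.012 -0.006 -1.   ]
[ 11.4  -3.3 117.6] turn 0.008
[ 12.1  -2.9 181.6] turn 0.008
```

View pics/d.png

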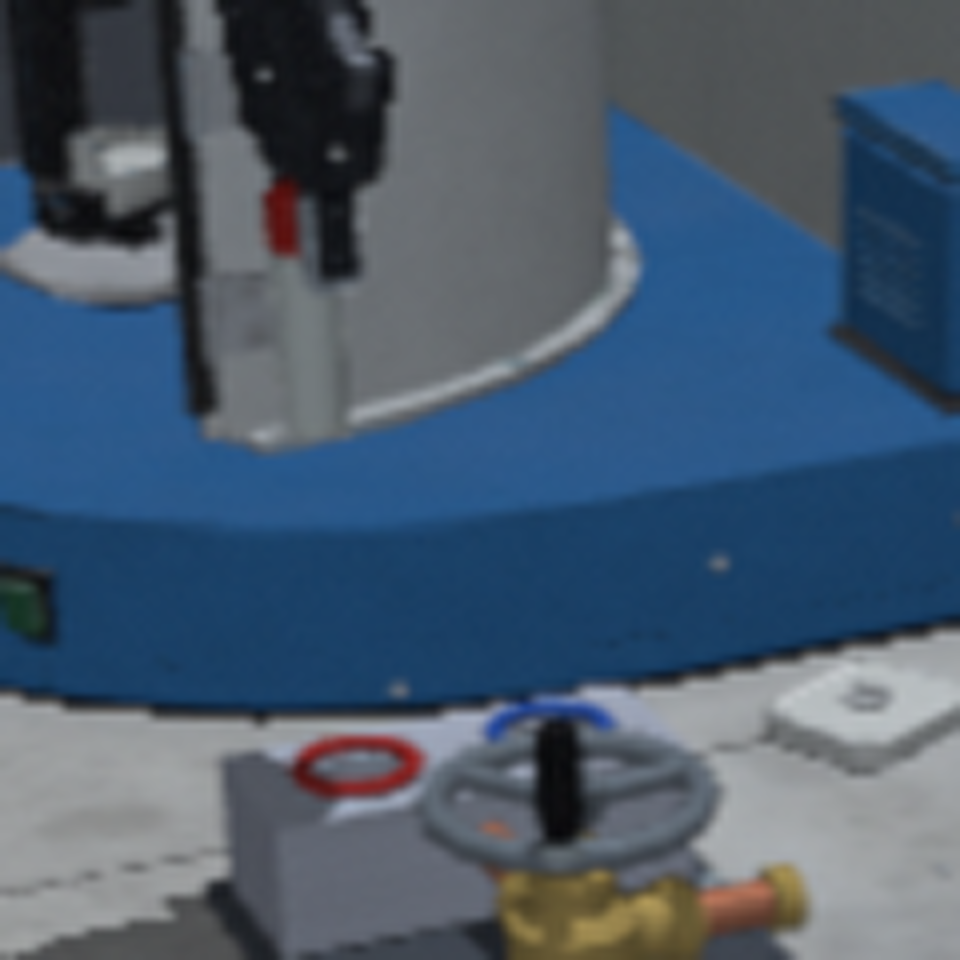

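Emit:
drive_tool([
  [6,-2,40,0,-1],
  [11,-3,80,0,-1],
  [12,-3,100,0,-1],
  [12,-3,100,0,-1],
  [12,-3,100,0,-1],
])

```text
clock: 5.4
position: [0.5054, 0.0459, 0.163]
ee_rot: [-0.008, 0.711, -0.703, -0.005]
contact_force: [0.2, -0.2, -1.5]
width: 0.0274
```

```bash
python3 go.py .507,.0413,.145 .507,.0413,.081; python3 - <<'E'
from h import *
im=manip.get_image("scene");zoom("scene",im,(230,160),60,8,"e.png")
im=manip.get_image("top");zoom("top",im,(175,230),60,8,"e2.png")
s=manip.get_state()["position"]
for o in ([-.0055,0,-.059],[-.0055,-.013,-.059]):print(proj("scene",s+o)-[170,100])
E
```

```text
clk 5.4 pos [0.5054 0.0459 0.163 ] head -1.56 w 0.0274 F [ 0.2 -0.2 -1.5] tilt [-0.018 -0.005 -1.   ]
[ 4.9 -1.5 18. ] turn 0.011
[ 6.  -1.2 81.9] turn 0.011
[[43.2016302  63.86166722]]
[[44.61735321 65.36382501]]
```

View pics/e.png

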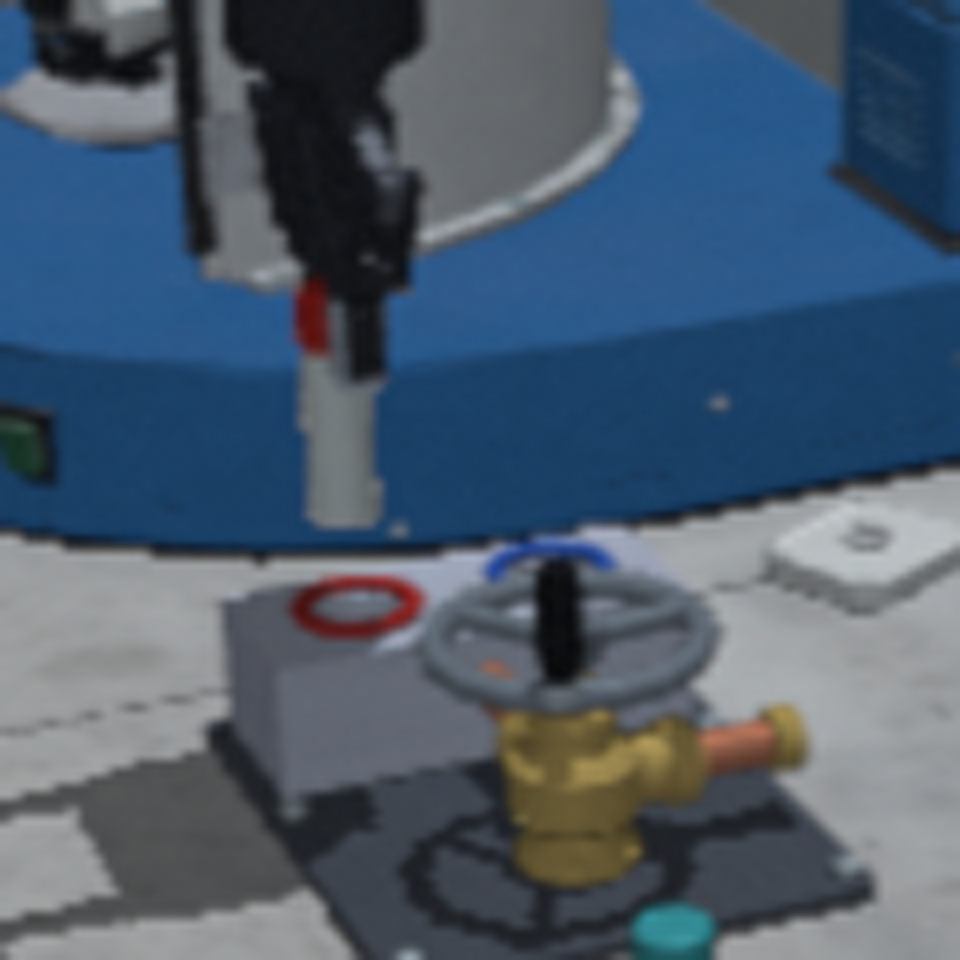

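View pics/e2.png

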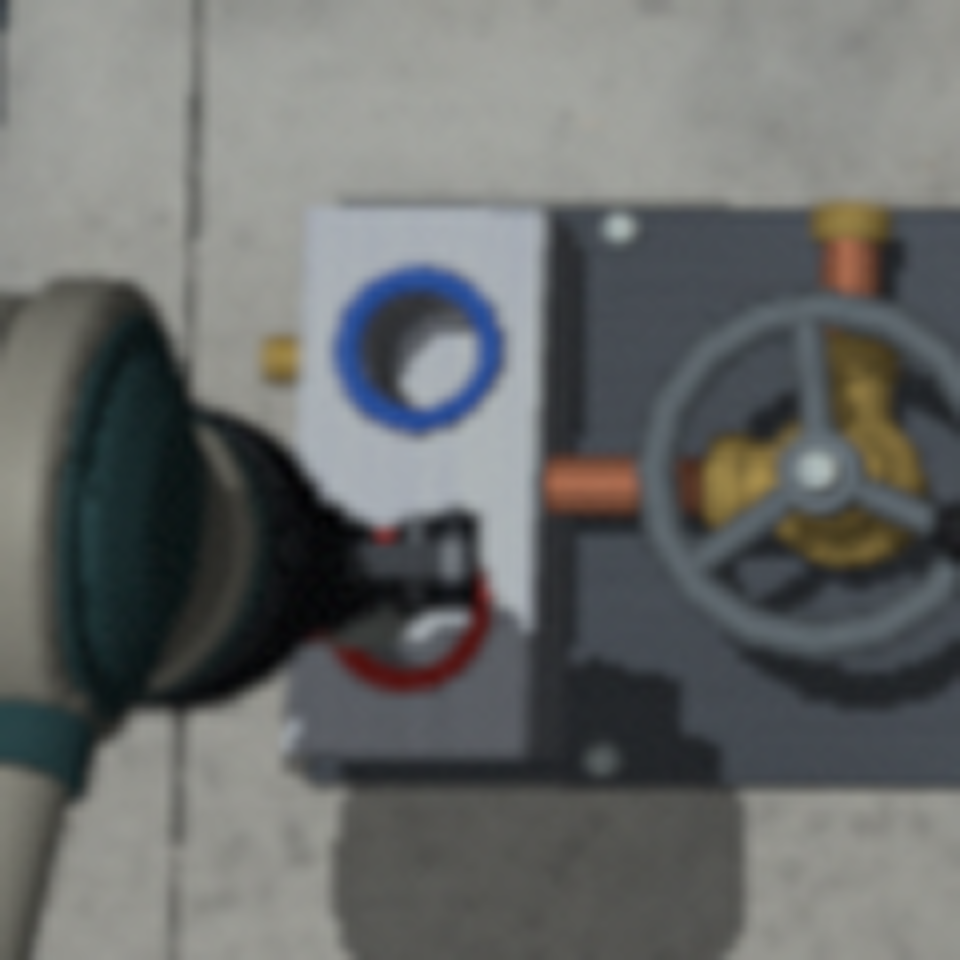

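Emit:
drive_tool([
  [5,-1.5,5,0,-1],
  [5,-1.5,10,0,-1],
  [5,-1.5,18,0,-1],
  [5,-1.5,18,0,-1],
])

```text
clock: 5.9
position: [0.507, 0.0413, 0.1449]
ee_rot: [-0.008, 0.711, -0.703, -0.005]
contact_force: [-0.5, 0.5, -1.1]
width: 0.0269
```

```bash
python3 go.py .507,.0413,.08
```

```text
clk 5.9 pos [0.507  0.0413 0.1449] head -1.56 w 0.0269 F [-0.5  0.5 -1.1] tilt [-0.018 -0.005 -1.   ]
[ 1.1  0.4 64.9] turn 0.011
```

Emit:
drive_tool([
  [0.5,0,20,0,-1],
  [1,0,40,0,-1],
  [1,0.5,55,0,-1],
  [1,0.5,64,0,-1],
  [1,0.5,64,0,-1],
])

```text
clock: 6.4
position: [0.5065, 0.0414, 0.0802]
ee_rot: [-0.008, 0.711, -0.703, -0.005]
contact_force: [0.3, 0.6, -1.3]
width: 0.027
```

```bash
python3 go.py .507,.0413,.08; python3 - <<'E'
from h import *
im=manip.get_image("scene");zoom("scene",im,(230,160),60,8,"f.png")
E
```

```text
clk 6.4 pos [0.5065 0.0414 0.0802] head -1.56 w 0.027 F [ 0.3  0.6 -1.3] tilt [-0.018 -0.004 -1.   ]
[ 0.1 -0.5  0.2] turn 0.011
```

View pics/f.png

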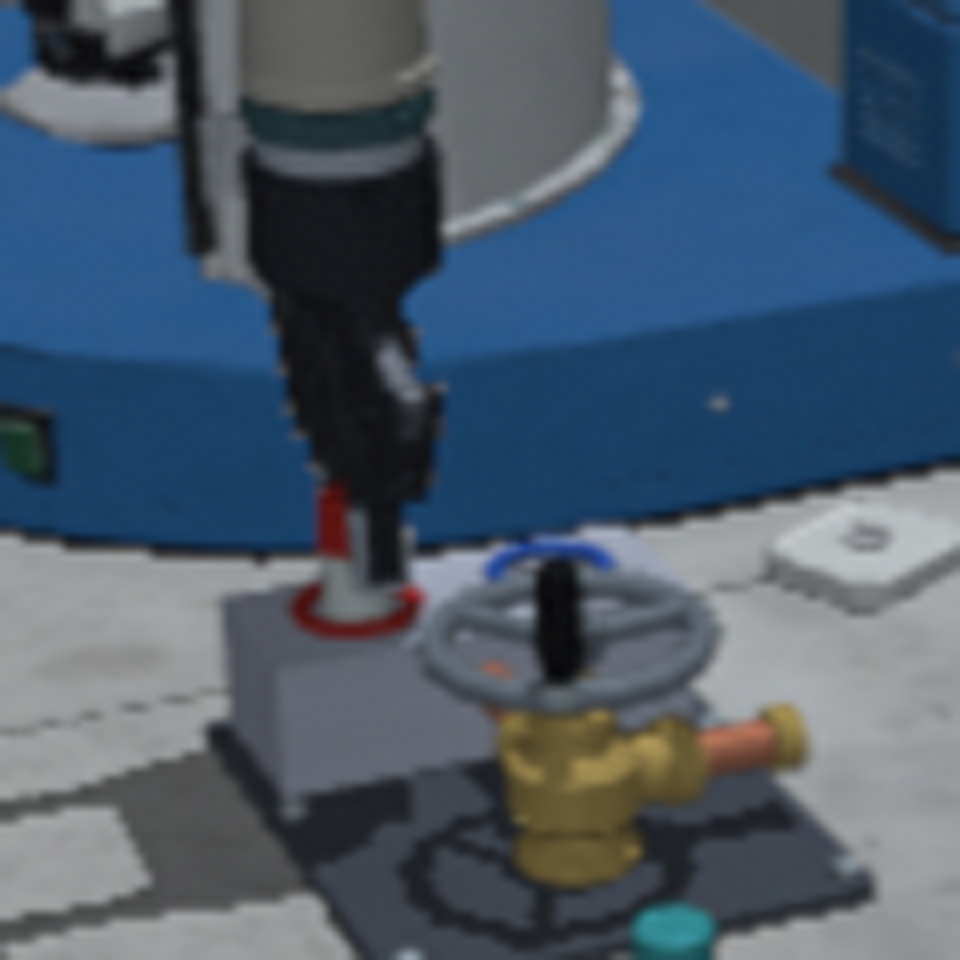

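The red tube is down inside the red ring at about (355,600) in the zoom. Releasing it and lifting away.

Emit:
drive_tool([
  [0,0,0,0,0.2],
  [0,0,0,0,0.2],
  [0,0,0,0,0.2],
  [0,0,0,0,0.2],
])

```text
clock: 6.85
position: [0.5072, 0.0414, 0.0813]
ee_rot: [-0.008, 0.711, -0.703, -0.004]
contact_force: [-0.5, -0.1, -0.4]
width: 0.0514
```

Emit:
drive_tool([
  [0,0,-20,0,0.3],
  [0,0,-60,0,0.3],
  [0,0,-105,0,0.3],
  [0,0,-140,0,0.3],
  [0,0,-140,0,0.3],
])

```text
clock: 7.35
position: [0.5098, 0.0387, 0.2269]
ee_rot: [-0.012, 0.711, -0.703, 0.0]
contact_force: [0.1, 0.0, -0.2]
width: 0.0557
```

```bash
python3 go.py .4845,-.379,.2; python3 - <<'E'
from h import *
im=manip.get_image("scene");zoom("scene",im,(230,170),60,8,"g.png")
im=manip.get_image("top");zoom("top",im,(175,230),60,8,"g2.png")
E
```

```text
clk 7.35 pos [0.5098 0.0387 0.2269] head -1.56 w 0.0557 F [ 0.1  0.  -0.2] tilt [-0.017 -0.017 -1.   ]
[417.8  30.1  19.3] turn 0.011
```

View pics/g.png

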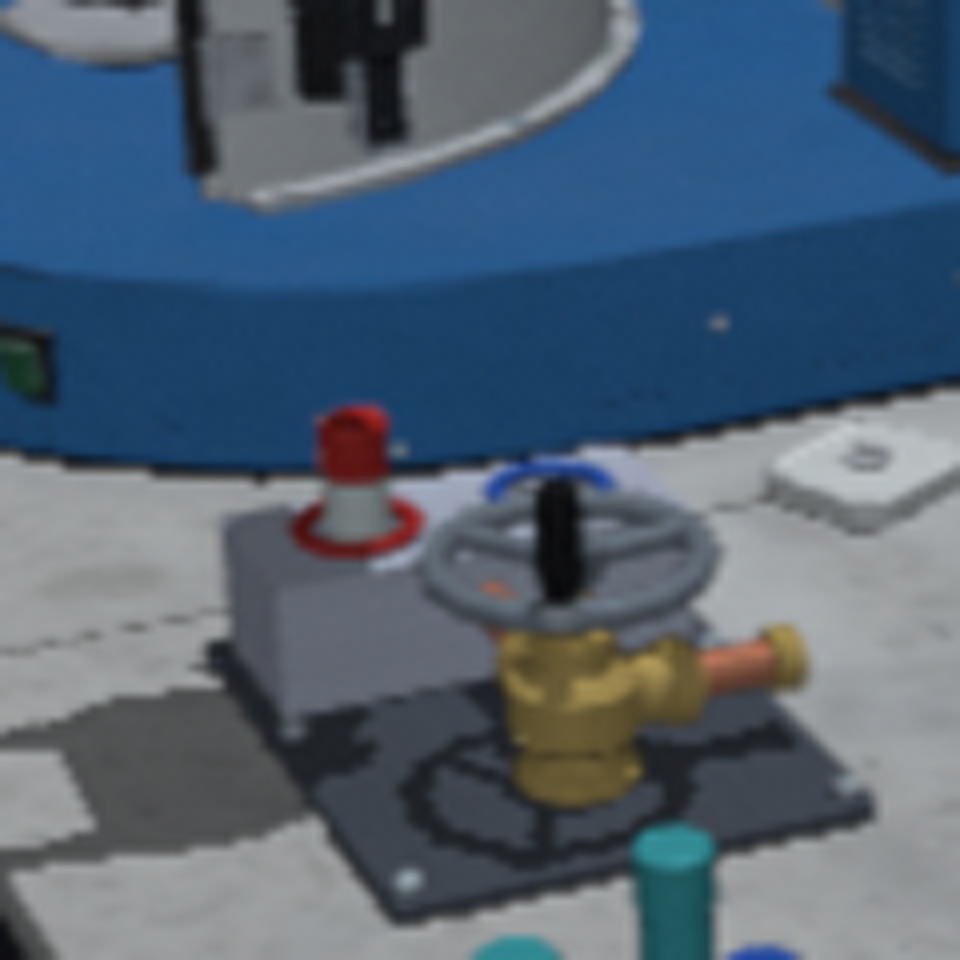

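The red tube is seated upright and free at (355,480). Next is the blue tube.

Emit:
drive_tool([
  [42,3,2,0.01,0.3],
  [84,6,4,0.01,0.3],
  [126,9,6,0.01,0.3],
  [168,12,8,0.01,0.3],
  [210,15,8,0.01,0.3],
])

```text
clock: 7.95
position: [0.4924, -0.1719, 0.208]
ee_rot: [-0.008, 0.707, -0.707, -0.006]
contact_force: [0.7, -0.6, 0.4]
width: 0.0555
```

Emit:
drive_tool([
  [45,3,2,0,0.3],
  [90,6,4,0,0.3],
  [135,9,6,0,0.3],
  [180,12,8,0,0.3],
  [190,13,8,0,0.3],
])

```text
clock: 8.45
position: [0.478, -0.3659, 0.1932]
ee_rot: [0.007, -0.706, 0.708, 0.007]
contact_force: [-0.1, 0.8, 0.6]
width: 0.0556
```

Emit:
drive_tool([
  [0,0,0,0,0.3],
  [0,0,0,0,0.3],
  [0,0,0,0,0.3],
])

```text
clock: 8.75
position: [0.4779, -0.364, 0.1926]
ee_rot: [0.008, -0.706, 0.708, 0.008]
contact_force: [-0.1, -0.3, 0.8]
width: 0.0557
```

```bash
python3 go.py .4845,-.379,.12 .4845,-.379,.060
```

```text
clk 8.75 pos [ 0.4779 -0.364   0.1926] head -1.573 w 0.0557 F [-0.1 -0.3  0.8] tilt [-0.022  0.    -1.   ]
[16.6 -6.7 72.3] turn -0.002
[ 18.   -6.7 132.2] turn -0.002
```

Emit:
drive_tool([
  [10,-4,25,0,0.3],
  [16,-6.5,50,0,0.3],
  [16.5,-6.5,72,0,0.3],
  [16.5,-6.5,72,0,0.3],
  [16.5,-6.5,72,0,0.3],
])

```text
clock: 9.25
position: [0.4847, -0.3776, 0.1207]
ee_rot: [0.008, -0.707, 0.707, 0.008]
contact_force: [-0.1, 0.6, -0.2]
width: 0.0556
```

```bash
python3 go.py .4845,-.379,.060
```

```text
clk 9.25 pos [ 0.4847 -0.3776  0.1207] head -1.571 w 0.0556 F [-0.1  0.6 -0.2] tilt [-0.023  0.001 -1.   ]
[ 2.8  0.2 60.7] turn -0.001
```

Emit:
drive_tool([
  [1,0,20,0,0.3],
  [2,0,40,0,0.3],
  [3,0,60,0,0.3],
  [3,0,60,0,0.3],
  [3,0,60,0,0.3],
])

```text
clock: 9.75
position: [0.4855, -0.3795, 0.0622]
ee_rot: [0.008, -0.707, 0.707, 0.007]
contact_force: [-0.7, -0.3, -0.0]
width: 0.0558
```

Emit:
drive_tool([
  [0,0,0,0,-1],
  [0,0,0,0,-1],
  [0,0,0,0,-1],
  [0,0,0,0,-1],
])

```text
clock: 10.15
position: [0.4865, -0.3803, 0.0642]
ee_rot: [0.008, -0.707, 0.707, 0.005]
contact_force: [0.0, -0.0, 7.0]
width: 0.0268
```

```bash
python3 go.py .4845,-.379,.27
```

```text
clk 10.15 pos [ 0.4865 -0.3803  0.0642] head -1.571 w 0.0268 F [ 0. -0.  7.] tilt [-0.019 -0.004 -1.   ]
[  -5.2    1.2 -205.8] turn -0.0
```

Emit:
drive_tool([
  [0,0,-40,0,-1],
  [0,0,-85,0,-1],
  [0,0,-130,0,-1],
  [0,0,-175,0,-1],
  [0,0,-200,0,-1],
])

```text
clock: 10.65
position: [0.4866, -0.385, 0.2689]
ee_rot: [0.008, -0.707, 0.707, 0.002]
contact_force: [0.8, 0.0, -0.8]
width: 0.027
```

Emit:
drive_tool([
  [-40,-9,0,0,-1],
  [-80,-18,0,0,-1],
  [-120,-28,0,0,-1],
  [-160,-37,0,0,-1],
  [-200,-46,0,0,-1],
])

```text
clock: 11.15
position: [0.5325, -0.1835, 0.2725]
ee_rot: [0.008, -0.707, 0.707, 0.002]
contact_force: [0.2, -0.3, -0.3]
width: 0.0272
```

Emit:
drive_tool([
  [-40,-9,0,0,-1],
  [-80,-18,0,0,-1],
  [-120,-28,0,0,-1],
  [-160,-37,0,0,-1],
  [-185,-44,0,0,-1],
])

```text
clock: 11.65
position: [0.5765, 0.0044, 0.2758]
ee_rot: [-0.009, 0.708, -0.707, -0.002]
contact_force: [-0.7, -0.1, -0.7]
width: 0.0272
```

Emit:
drive_tool([
  [0,0,0,0,-1],
  [0,0,0,0,-1],
  [0,0,0,0,-1],
])

```text
clock: 11.95
position: [0.5762, 0.0035, 0.2758]
ee_rot: [-0.008, 0.707, -0.707, -0.002]
contact_force: [0.0, -0.4, -0.0]
width: 0.0271
```

```bash
python3 go.py .5834,.0395,.16;  python3 - <<'E'
from h import *
im=manip.get_image("scene");zoom("scene",im,(240,120),60,8,"i.png")
s=manip.get_state()["position"];print(s)
for o in ([-.002,0,-.064],[-.002,-0.0,.031]):print((proj("scene",s+o)-[179.5,59.5])*8)
E
```

```text
clk 11.95 pos [0.5762 0.0035 0.2758] head -1.57 w 0.0271 F [ 0.  -0.4 -0. ] tilt [-0.014 -0.009 -1.   ]
[-34.4  -6.2 116.4] turn 0.001
[0.57622522 0.00324684 0.27582565]
[[475.41824545 578.23297123]]
[[464.2441461  331.22506893]]
```

View pics/i.png

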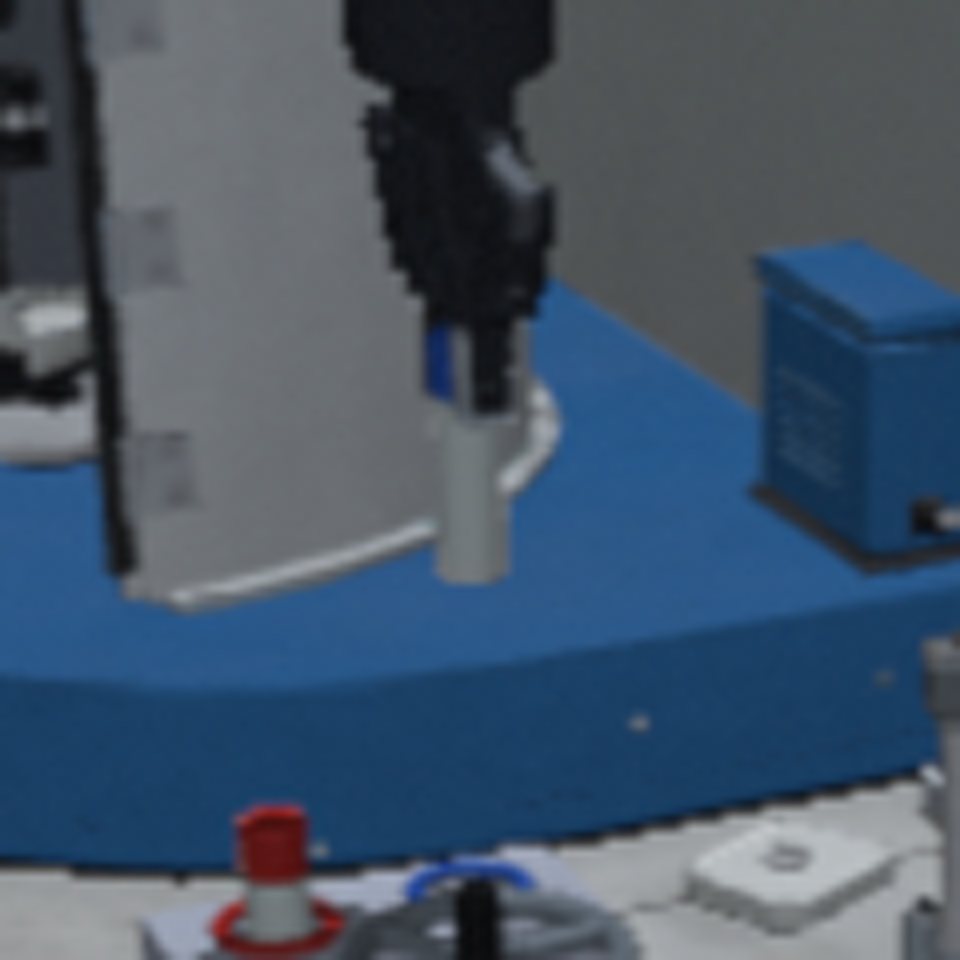

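The blue tube's bottom is at about (473,574), and I predicted (475,578). Moving over the blue ring.

Emit:
drive_tool([
  [-15,-3,30,0,-1],
  [-30,-6,60,0,-1],
  [-34.5,-6,95,0,-1],
  [-34.5,-6,116,0,-1],
  [-34.5,-6,116,0,-1],
])

```text
clock: 12.5
position: [0.5806, 0.0384, 0.157]
ee_rot: [0.006, -0.707, 0.708, 0.005]
contact_force: [-0.0, -1.1, -0.3]
width: 0.0268
```

Emit:
drive_tool([
  [0,0,0,0,-1],
  [0,0,0,0,-1],
])

```text
clock: 12.7
position: [0.5813, 0.0375, 0.1582]
ee_rot: [0.006, -0.706, 0.708, 0.004]
contact_force: [0.2, -0.1, -0.1]
width: 0.0268
```

```bash
python3 go.py .5836,.0395,.15 .5836,.0395,.085
```

```text
clk 12.7 pos [0.5813 0.0375 0.1582] head -1.573 w 0.0268 F [ 0.2 -0.1 -0.1] tilt [-0.014 -0.003 -1.   ]
[-1.9 -2.3  8.2] turn -0.003
[-1.  -2.1 73.2] turn -0.003
```

Emit:
drive_tool([
  [-2,-2.3,8,0,-1],
  [-2,-2.3,25,0,-1],
  [-1.5,-2.2,45,0,-1],
  [-1,-2,65,0,-1],
  [-1,-2,73,0,-1],
])

```text
clock: 13.2
position: [0.5829, 0.0395, 0.084]
ee_rot: [0.006, -0.706, 0.708, 0.005]
contact_force: [-0.2, 0.5, 16.4]
width: 0.0271
```

Emit:
drive_tool([
  [0,0,0,0,-1],
  [0,0,0,0,-1],
])

```text
clock: 13.4
position: [0.5836, 0.0394, 0.0846]
ee_rot: [0.006, -0.706, 0.708, 0.004]
contact_force: [0.4, -0.5, -0.4]
width: 0.0266
```

```bash
python3 go.py .5836,.0395,.085;  python3 - <<'E'
from h import *
im=manip.get_image("scene");zoom("scene",im,(240,150),60,8,"j.png")
E
```

```text
clk 13.4 pos [0.5836 0.0394 0.0846] head -1.574 w 0.0266 F [ 0.4 -0.5 -0.4] tilt [-0.014 -0.002 -1.   ]
[-0.1 -0.  -0.4] turn -0.003
```

View pics/j.png

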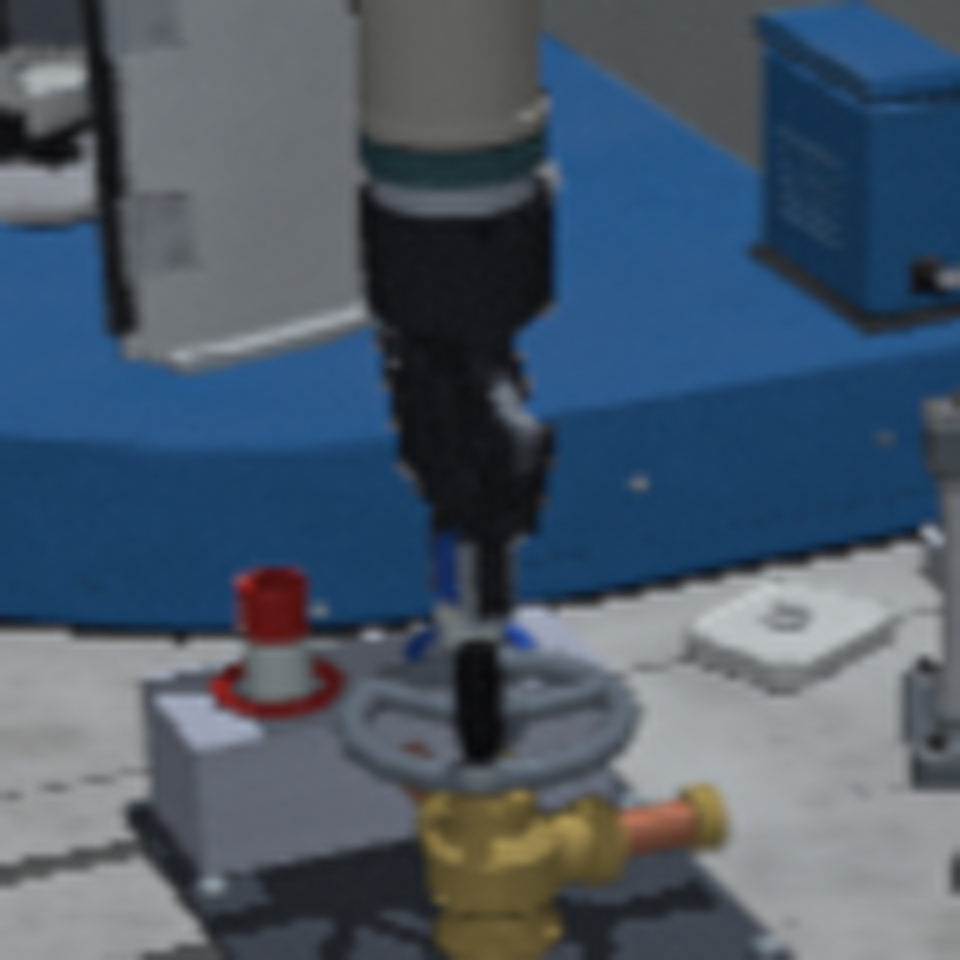

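The blue tube is in its ring, and the 16 N touch shows it reached the floor. Releasing and lifting.

Emit:
drive_tool([
  [0,0,0,0,0.1],
  [0,0,0,0,0.1],
  [0,0,0,0,0.1],
  [0,0,0,0,0.1],
])

```text
clock: 13.85
position: [0.5836, 0.0394, 0.0849]
ee_rot: [0.006, -0.706, 0.708, 0.004]
contact_force: [0.4, -0.5, -1.1]
width: 0.047
```

Emit:
drive_tool([
  [0,0,-30,0,0.1],
  [0,0,-70,0,0.1],
  [0,0,-115,0,0.1],
  [0,0,-140,0,0.1],
  [0,0,-140,0,0.1],
])

```text
clock: 14.35
position: [0.5858, 0.0373, 0.2297]
ee_rot: [0.009, -0.706, 0.708, 0.0]
contact_force: [0.8, 0.3, 0.0]
width: 0.0468
```

Emit:
drive_tool([
  [45,0,0,0,0.1],
  [90,0,0,0,0.1],
  [135,0,0,0,0.1],
  [180,0,0,0,0.1],
  [180,0,0,0,0.1],
])

```text
clock: 14.85
position: [0.5846, -0.1482, 0.2254]
ee_rot: [0.008, -0.704, 0.71, 0.0]
contact_force: [0.1, 1.0, 0.3]
width: 0.0471
```

Emit:
drive_tool([
  [0,0,0,0,0.1],
  [0,0,0,0,0.1],
])

```text
clock: 15.05
position: [0.5839, -0.1478, 0.2241]
ee_rot: [0.007, -0.704, 0.71, 0.002]
contact_force: [-0.6, -0.0, -0.1]
width: 0.0475
```

```bash
python3 go.py .5176,-.1351,.118;  python3 - <<'E'
from h import *
im=manip.get_image("scene");zoom("scene",im,(240,170),60,8,"k.png")
im=manip.get_image("top");zoom("top",im,(205,230),60,8,"k2.png")
E
```

```text
clk 15.05 pos [ 0.5839 -0.1478  0.2241] head -1.579 w 0.0475 F [-0.6 -0.  -0.1] tilt [-0.012 -0.008 -1.   ]
[-10.8  67.3 105.7] turn -0.009
```

View pics/k.png

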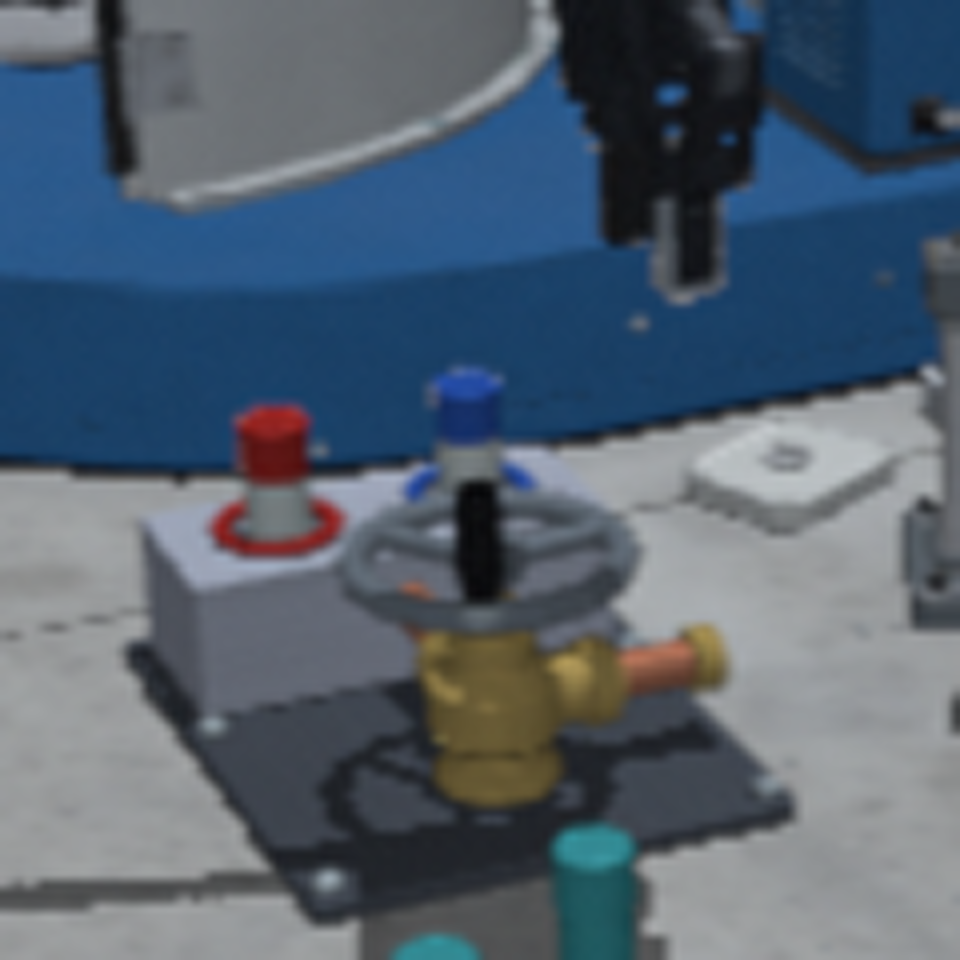

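View pics/k2.png

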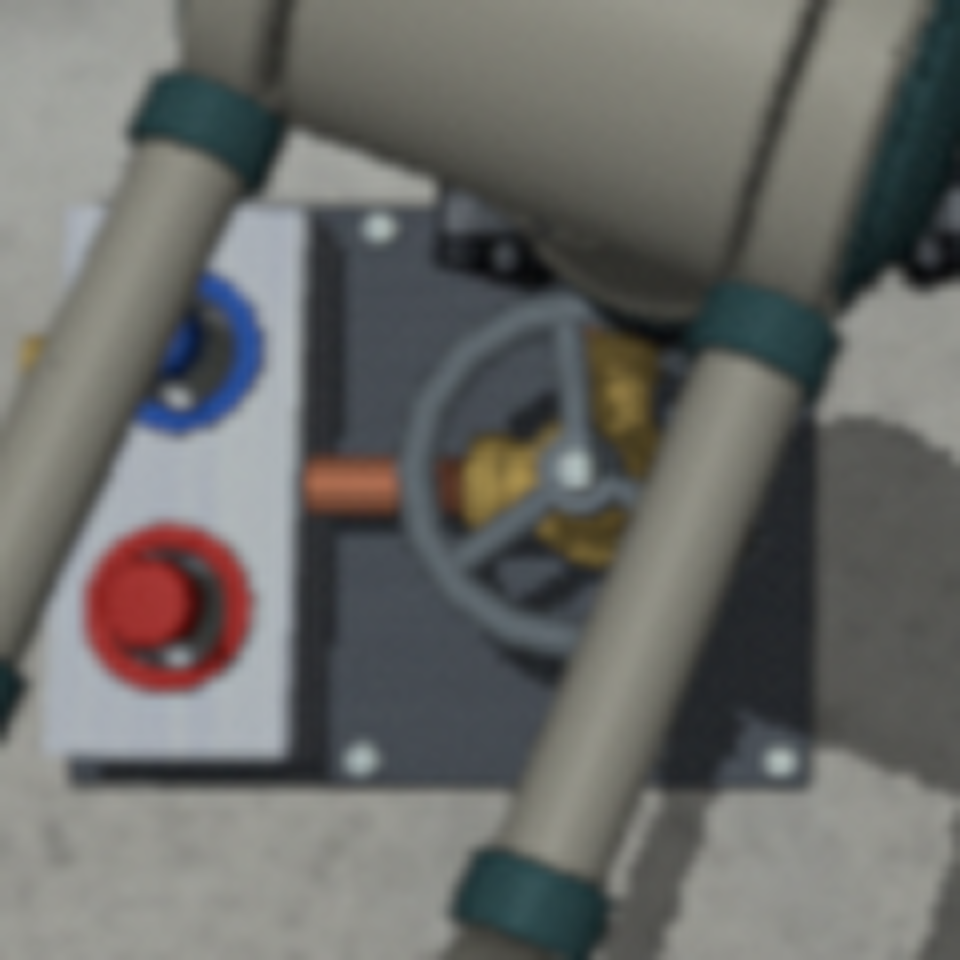

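Both tubes are seated: the red cap is at (273,440) and the blue at (468,405). Next is the crank handle.

```bash
python3 - <<'E'
from h import *
z=lambda x,y:((x+.5)/8-.5+145,(y+.5)/8-.5+170)
print(back("top",z(152,600),.115), "scene exp top red/blue",(proj("scene",[[.5014,.0413,.115],[.5814,.0395,.115]])-[179.5,109.5])*8)
E
```

```text
[0.50215101 0.03566972 0.115     ] scene exp top red/blue [[273.1962081  415.52130105]
 [468.58197658 381.01532862]]
```

Emit:
drive_tool([
  [-5,33,5,0,0.1],
  [-10,67,15,0,0.1],
  [-11,67,35,0,0.1],
  [-11,67,35,0,0.1],
  [-11,67,35,0,0.1],
])

```text
clock: 15.65
position: [0.5183, -0.1342, 0.1897]
ee_rot: [0.008, -0.705, 0.709, 0.001]
contact_force: [-0.3, 0.2, 0.3]
width: 0.0473
```

```bash
python3 go.py .5176,-.1351,.118
```

```text
clk 15.65 pos [ 0.5183 -0.1342  0.1897] head -1.576 w 0.0473 F [-0.3  0.2  0.3] tilt [-0.012 -0.01  -1.   ]
[ 1.7  1.4 71.7] turn -0.006
```

Emit:
drive_tool([
  [1,1,25,0,0.1],
  [1.5,1.5,50,0,0.1],
  [1.5,1.5,70,0,0.1],
  [1.5,1.5,70,0,0.1],
])

```text
clock: 16.05
position: [0.517, -0.1342, 0.1181]
ee_rot: [0.007, -0.705, 0.709, 0.003]
contact_force: [0.2, 0.1, 0.6]
width: 0.0469
```

Emit:
drive_tool([
  [0,0,0,0,-1],
  [0,0,0,0,-1],
  [0,0,0,0,-1],
  [0,0,0,0,-1],
], squeeze=40)

```text
clock: 16.45
position: [0.5186, -0.1339, 0.1196]
ee_rot: [0.008, -0.705, 0.709, 0.001]
contact_force: [2.4, 2.3, 4.0]
width: 0.0162
```

```bash
python3 go.py .5176,-.1351,.118; python3 - <<'E'
from h import *
im=manip.get_image("scene");zoom("scene",im,(240,160),60,8,"l.png")
E
```

```text
clk 16.45 pos [ 0.5186 -0.1339  0.1196] head -1.576 w 0.0162 F [2.4 2.3 4. ] tilt [-0.014 -0.01  -1.   ]
[1.2 1.  1.6] turn -0.005
```

View pics/l.png

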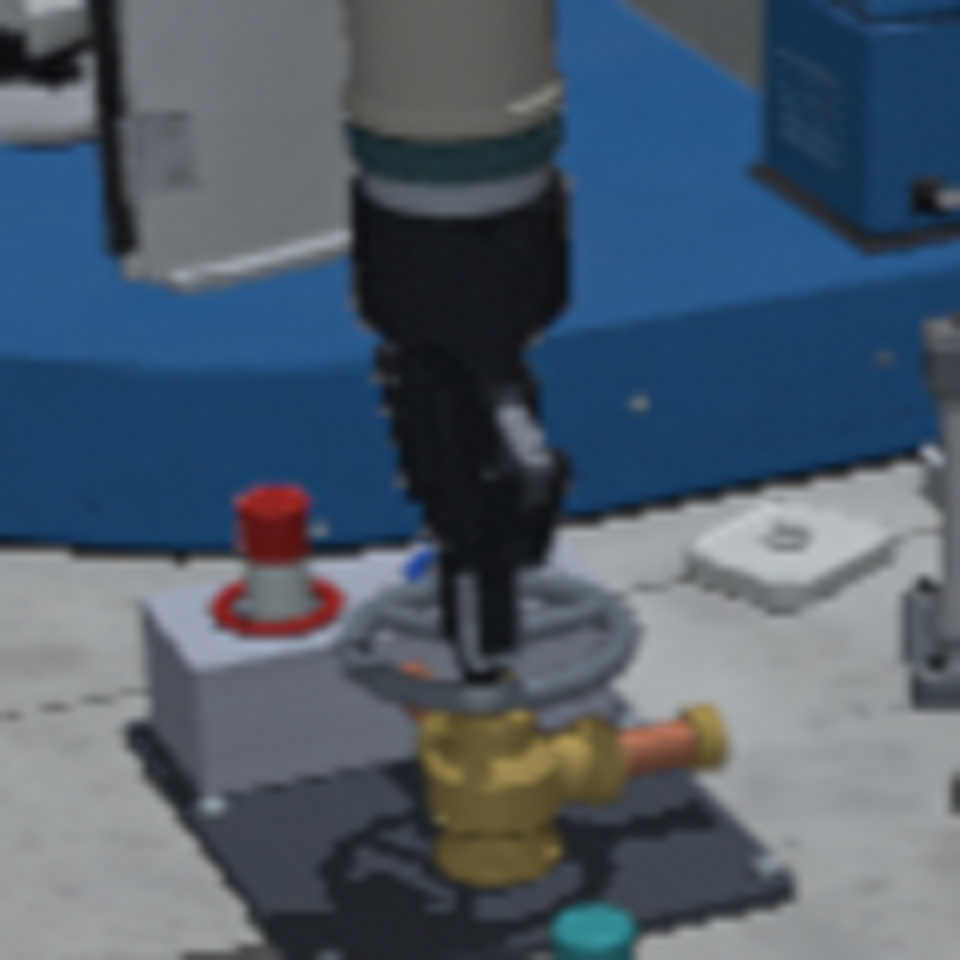

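```bash
cat > circ.py <<'E'
from h import *
from scipy.spatial.transform import Rotation as Ro
import sys
C0=np.array([.5384,-.0896]);YAW=-.0234
def circ(da,r=.05,z=.119,hold=0,abs_=None):
    s=manip.get_state();q=s["ee_rot"];R=Ro.from_quat([q[1],q[2],q[3],q[0]]).as_matrix();p=s["position"]
    d=p[:2]-C0;a=np.arctan2(d[1],d[0]);print("clk",round(s["clock"],2),"valve-ang mod",round((a-YAW)%(2*np.pi),3),"r",np.hypot(*d).round(4),"z",p[2].round(4),"F",s["contact_force"].round(1),"M",s["moment"].round(2),"w",s["width"].round(4),"tilt",R[2].round(3))
    for k in range(1,6):
        t=np.array([C0[0]+r*np.cos(a+k*da),C0[1]+r*np.sin(a+k*da),z]);print((R.T@(t-p)*1000).round(1).tolist())
circ(*map(float,sys.argv[1:]))
E
python3 circ.py -.15
```

```text
Traceback (most recent call last):
  File "circ.py", line 10, in <module>
    circ(*map(float,sys.argv[1:]))
    ~~~~^^^^^^^^^^^^^^^^^^^^^^^^^^
  File "circ.py", line 7, in circ
    d=p[:2]-C0;a=np.arctan2(d[1],d[0]);print("clk",round(s["clock"],2),"valve-ang mod",round((a-YAW)%(2*np.pi),3),"r",np.hypot(*d).round(4),"z",p[2].round(4),"F",s["contact_force"].round(1),"M",s["moment"].round(2),"w",s["width"].round(4),"tilt",R[2].round(3))
                                                                                                                                                                                                                           ^^^^^^^^^^^^^^^^
AttributeError: 'float' object has no attribute 'round'
```

```bash
sed -i 's/s\["width"\].round(4)/round(s["width"],4)/' circ.py
python3 circ.py -.15
```

```text
clk 16.5 valve-ang mod 4.315 r 0.0486 z 0.1195 F [1.5 4.  6.2] M [ 0.46 -0.24  0.04] w 0.0168 tilt [-0.014 -0.01  -1.   ]
[-2.2, 7.2, 0.5]
[-6.7, 13.2, 0.5]
[-12.0, 18.5, 0.5]
[-18.1, 22.9, 0.6]
[-24.7, 26.3, 0.6]
```

Emit:
drive_tool([
  [-2,7,0,0,-1],
  [-7,13,0,0,-1],
  [-12,18.5,0,0,-1],
  [-18,23,0,0,-1],
  [-25,26,0,0,-1],
])

```text
clock: 17.0
position: [0.4941, -0.1101, 0.1197]
ee_rot: [0.009, -0.705, 0.709, -0.001]
contact_force: [4.8, -2.7, -4.9]
width: 0.0166
```

```bash
python3 circ.py -.2
```

```text
clk 17.0 valve-ang mod 3.598 r 0.0488 z 0.1197 F [ 4.8 -2.7 -4.9] M [-0.45 -0.66  0.01] w 0.0166 tilt [-0.011 -0.014 -1.   ]
[-8.9, 4.4, 0.7]
[-18.8, 5.8, 0.8]
[-28.8, 5.1, 0.9]
[-38.4, 2.6, 1.1]
[-47.3, -1.9, 1.2]
```

Emit:
drive_tool([
  [-9,4.5,0.5,0,-1],
  [-19,6,0.5,0,-1],
  [-29,5,0.5,0,-1],
  [-38.5,2.5,0.5,0,-1],
  [-47.5,-2,0.5,0,-1],
])

```text
clock: 17.5
position: [0.4959, -0.063, 0.1197]
ee_rot: [0.007, -0.706, 0.709, -0.002]
contact_force: [3.0, -5.5, -3.7]
width: 0.0167
```

```bash
python3 circ.py -.2
```

```text
clk 17.5 valve-ang mod 2.605 r 0.0501 z 0.1197 F [ 3.  -5.5 -3.7] M [-1.09 -0.32 -0.04] w 0.0167 tilt [-0.008 -0.013 -1.   ]
[-7.8, -6.2, 0.9]
[-14.4, -13.7, 1.0]
[-19.3, -22.4, 1.2]
[-22.4, -31.9, 1.3]
[-23.5, -41.8, 1.4]
```

Emit:
drive_tool([
  [-8,-6,0.5,0,-1],
  [-14.5,-13.5,0.5,0,-1],
  [-19.5,-22.5,0.5,0,-1],
  [-22.5,-32,0.5,0,-1],
  [-23.5,-42,0.5,0,-1],
])

```text
clock: 18.0
position: [0.5372, -0.0383, 0.1196]
ee_rot: [0.007, -0.706, 0.709, 0.0]
contact_force: [-4.3, -1.0, 3.1]
width: 0.0167
```

```bash
python3 circ.py -.2
```

```text
clk 18.0 valve-ang mod 1.618 r 0.0513 z 0.1196 F [-4.3 -1.   3.1] M [-0.35  0.63 -0.  ] w 0.0167 tilt [-0.01  -0.009 -1.   ]
[2.0, -10.0, 0.7]
[4.7, -19.6, 0.8]
[9.3, -28.5, 0.8]
[15.5, -36.3, 0.8]
[23.1, -42.7, 0.8]
```

Emit:
drive_tool([
  [1.5,-10,0.5,0,-1],
  [4,-19.5,0.5,0,-1],
  [8.5,-28.5,0.5,0,-1],
  [15,-36.5,0.5,0,-1],
  [22.5,-43,0.5,0,-1],
])

```text
clock: 18.5
position: [0.5804, -0.0599, 0.1196]
ee_rot: [0.007, -0.705, 0.709, 0.002]
contact_force: [-5.1, 1.0, 6.9]
width: 0.0166
```

```bash
python3 circ.py -.15
```

```text
clk 18.5 valve-ang mod 0.639 r 0.0515 z 0.1196 F [-5.1  1.   6.9] M [-0.08  0.87 -0.03] w 0.0166 tilt [-0.013 -0.008 -1.   ]
[7.3, -2.7, 0.5]
[14.2, -5.6, 0.5]
[21.4, -7.4, 0.4]
[28.9, -8.1, 0.3]
[36.4, -7.7, 0.2]
```

Emit:
drive_tool([
  [7.5,-4,0.5,0,-1],
  [14.5,-7,0.5,0,-1],
  [21.5,-9,0.5,0,-1],
  [29,-9.5,0.5,0,-1],
  [33,-9.5,0.5,0,-1],
])

```text
clock: 19.0
position: [0.5892, -0.0897, 0.1195]
ee_rot: [0.009, -0.705, 0.709, 0.005]
contact_force: [-4.5, 12.4, 11.5]
width: 0.0167
```

```bash
python3 circ.py -.05
```

```text
clk 19.0 valve-ang mod 0.021 r 0.0508 z 0.1195 F [-4.5 12.4 11.5] M [ 1.86  0.78 -0.  ] w 0.0167 tilt [-0.021 -0.006 -1.   ]
[2.5, 0.9, 0.5]
[5.0, 1.0, 0.4]
[7.5, 1.3, 0.4]
[10.0, 1.8, 0.3]
[12.4, 2.3, 0.2]
```

It meets resistance at about 0 rad. I'll press a little further against the stop and hold.

Emit:
drive_tool([
  [4,0,0,0,-1],
  [5,0,0,0,-1],
  [5,0,0,0,-1],
  [5,0,0,0,-1],
  [5,0,0,0,-1],
])

```text
clock: 19.5
position: [0.5892, -0.0896, 0.1196]
ee_rot: [0.012, -0.704, 0.71, 0.009]
contact_force: [-2.9, 9.6, 6.1]
width: 0.0166
```

```bash
python3 circ.py .2; python3 - <<'E'
from h import *
im=manip.get_image("scene");zoom("scene",im,(245,165),45,10,"m.png")
im=manip.get_image("top");zoom("top",im,(215,225),40,10,"m2.png")
E
```

```text
clk 19.5 valve-ang mod 0.023 r 0.0508 z 0.1196 F [-2.9  9.6  6.1] M [1.28 0.43 0.01] w 0.0166 tilt [-0.03  -0.005 -1.   ]
[-9.9, 1.8, 0.9]
[-19.4, 4.9, 1.2]
[-28.1, 9.7, 1.4]
[-35.7, 16.2, 1.6]
[-41.9, 24.1, 1.7]
```

View pics/m.png

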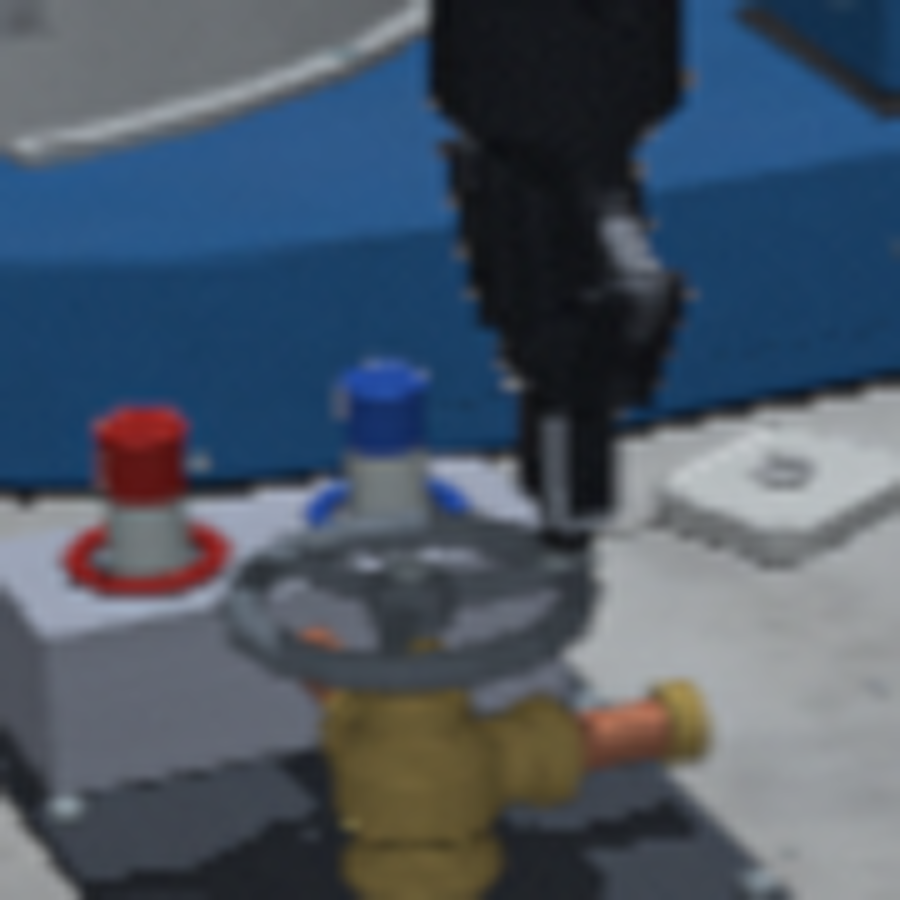

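View pics/m2.png

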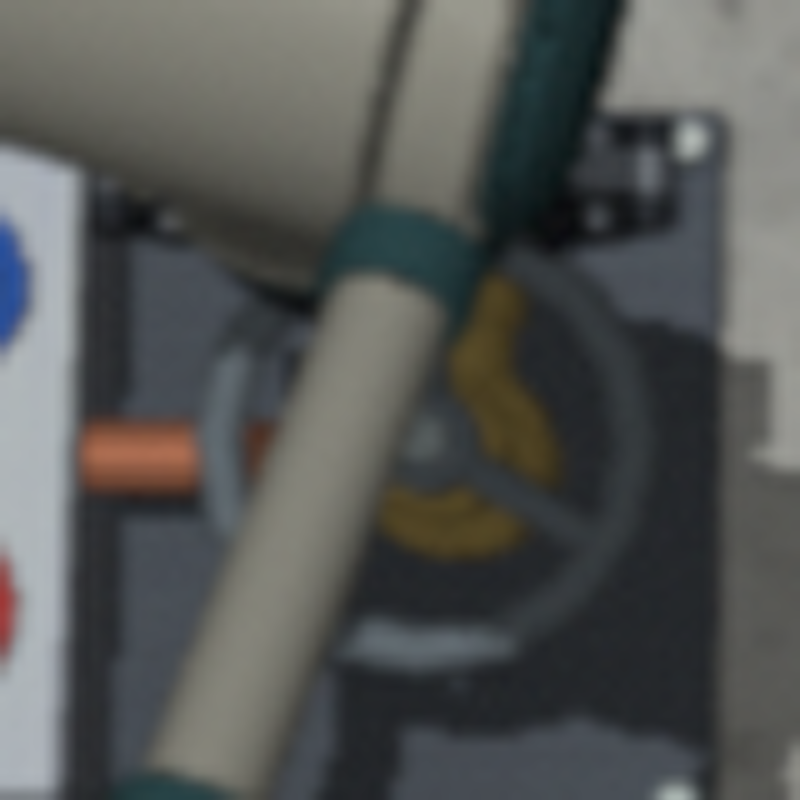

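Closed against the stop: the reading is 0.02 rad and doesn't change with about 10 N on the handle. I'll refine the centre from the path points, then open counter-clockwise.

```bash
sed -i 's/C0=np.array.*;YAW/C0=np.array([.5390,-.0887]);YAW/; s/r=.05,/r=.0502,/' circ.py; python3 circ.py .2
```

```text
clk 19.6 valve-ang mod 0.005 r 0.0502 z 0.1196 F [-2.3 11.1  6. ] M [1.24 0.4  0.  ] w 0.0168 tilt [-0.03  -0.005 -1.   ]
[-10.0, 0.9, 0.9]
[-19.6, 3.7, 1.2]
[-28.4, 8.5, 1.4]
[-36.1, 14.8, 1.6]
[-42.4, 22.6, 1.8]
```

Emit:
drive_tool([
  [-10,1,0.5,0,-1],
  [-19.5,3.5,0.5,0,-1],
  [-28.5,8.5,1,0,-1],
  [-36,15,1,0,-1],
  [-42.5,22.5,1.5,0,-1],
])

```text
clock: 20.1
position: [0.5685, -0.0476, 0.1196]
ee_rot: [0.013, -0.704, 0.71, 0.007]
contact_force: [0.4, -5.8, 3.2]
width: 0.0167
```

```bash
python3 circ.py .22
```

```text
clk 20.1 valve-ang mod 0.972 r 0.0506 z 0.1196 F [ 0.4 -5.8  3.2] M [-1.63  0.01  0.03] w 0.0167 tilt [-0.028 -0.008 -1.   ]
[-5.0, 9.9, 0.7]
[-8.1, 20.5, 0.7]
[-8.8, 31.5, 0.6]
[-7.1, 42.4, 0.5]
[-3.1, 52.6, 0.3]
```

Emit:
drive_tool([
  [-5,10,0.5,0,-1],
  [-8,20.5,0.5,0,-1],
  [-9,31.5,0.5,0,-1],
  [-7,42.5,0.5,0,-1],
  [-3,52.5,0.5,0,-1],
])

```text
clock: 20.6
position: [0.5163, -0.0436, 0.1196]
ee_rot: [0.014, -0.704, 0.71, 0.006]
contact_force: [3.8, -1.9, 5.0]
width: 0.0164
```

```bash
python3 circ.py .22
```

```text
clk 20.6 valve-ang mod 2.061 r 0.0504 z 0.1196 F [ 3.8 -1.9  5. ] M [-0.8  -0.74 -0.05] w 0.0164 tilt [-0.029 -0.011 -1.   ]
[6.3, 9.1, 0.3]
[14.3, 16.7, 0.0]
[23.7, 22.4, -0.3]
[34.1, 26.0, -0.7]
[45.1, 27.1, -1.0]
```

Emit:
drive_tool([
  [6,9,0.5,0,-1],
  [14.5,16.5,0,0,-1],
  [23.5,22.5,-0.5,0,-1],
  [34,26,-0.5,0,-1],
  [45,27,-1,0,-1],
])

```text
clock: 21.1
position: [0.489, -0.088, 0.1196]
ee_rot: [0.016, -0.704, 0.71, 0.007]
contact_force: [6.0, 3.3, 4.7]
width: 0.0169
```

```bash
python3 circ.py .22
```

```text
clk 21.1 valve-ang mod 3.151 r 0.05 z 0.1196 F [6.  3.3 4.7] M [ 0.04 -0.96 -0.  ] w 0.0169 tilt [-0.032 -0.013 -0.999]
[11.0, -1.0, 0.2]
[21.4, -4.5, -0.1]
[30.8, -10.2, -0.3]
[38.8, -17.8, -0.4]
[44.9, -27.0, -0.5]
```

Emit:
drive_tool([
  [11,-1,0,0,-1],
  [21.5,-4.5,0,0,-1],
  [31,-10,-0.5,0,-1],
  [39,-18,-0.5,0,-1],
  [45,-27,-0.5,0,-1],
])

```text
clock: 21.6
position: [0.5137, -0.1314, 0.1195]
ee_rot: [0.017, -0.703, 0.711, 0.01]
contact_force: [0.0, 6.9, 12.7]
width: 0.0164
```

```bash
python3 circ.py .22
```

```text
clk 21.6 valve-ang mod 4.202 r 0.0496 z 0.1195 F [ 0.   6.9 12.7] M [0.57 0.08 0.02] w 0.0164 tilt [-0.037 -0.009 -0.999]
[4.9, -9.8, 0.4]
[7.0, -20.6, 0.4]
[6.7, -31.7, 0.5]
[4.0, -42.3, 0.7]
[-0.9, -52.2, 1.0]
```

Emit:
drive_tool([
  [5,-10,-0.5,0,-1],
  [7,-20.5,-0.5,0,-1],
  [6.5,-31.5,-0.5,0,-1],
  [4,-42.5,-0.5,0,-1],
  [-1,-52,0,0,-1],
])

```text
clock: 22.1
position: [0.5627, -0.1323, 0.1195]
ee_rot: [0.014, -0.703, 0.711, 0.012]
contact_force: [-2.9, -2.9, 7.5]
width: 0.0168
```

```bash
python3 circ.py .22
```

```text
clk 22.1 valve-ang mod 5.234 r 0.0496 z 0.1195 F [-2.9 -2.9  7.5] M [-1.06  0.37 -0.01] w 0.0168 tilt [-0.036 -0.003 -0.999]
[-5.8, -9.3, 0.8]
[-14.0, -16.6, 1.1]
[-23.6, -22.0, 1.5]
[-34.2, -25.2, 1.8]
[-45.2, -26.0, 2.2]
```

Emit:
drive_tool([
  [-6,-9.5,0.5,0,-1],
  [-14,-16.5,0.5,0,-1],
  [-23.5,-22,0.5,0,-1],
  [-34,-25,1,0,-1],
  [-45,-26,1.5,0,-1],
])

```text
clock: 22.6
position: [0.589, -0.0887, 0.1196]
ee_rot: [0.013, -0.703, 0.711, 0.011]
contact_force: [1.7, -2.9, 4.8]
width: 0.0164
```

```bash
python3 circ.py .22
```

```text
clk 22.6 valve-ang mod 0.023 r 0.05 z 0.1196 F [ 1.7 -2.9  4.8] M [-1.27 -0.22 -0.02] w 0.0164 tilt [-0.034 -0.002 -0.999]
[-10.9, 1.2, 1.0]
[-21.3, 4.8, 1.3]
[-30.6, 10.7, 1.6]
[-38.4, 18.5, 1.9]
[-44.4, 27.8, 2.1]
```

One full turn is done (0.023 + 2π). On to the second.

Emit:
drive_tool([
  [-11,1,0.5,0,-1],
  [-21.5,5,1,0,-1],
  [-30.5,10.5,1,0,-1],
  [-38.5,18.5,1.5,0,-1],
  [-44.5,28,1.5,0,-1],
])

```text
clock: 23.1
position: [0.5611, -0.0433, 0.1196]
ee_rot: [0.013, -0.703, 0.711, 0.011]
contact_force: [2.5, -3.6, 4.4]
width: 0.0167
```

```bash
python3 circ.py .22
```

```text
clk 23.1 valve-ang mod 1.142 r 0.0505 z 0.1196 F [ 2.5 -3.6  4.4] M [-1.28 -0.42  0.03] w 0.0167 tilt [-0.034 -0.003 -0.999]
[-3.3, 10.6, 0.7]
[-4.5, 21.5, 0.7]
[-3.3, 32.5, 0.7]
[0.3, 42.9, 0.5]
[6.0, 52.3, 0.3]
```

Emit:
drive_tool([
  [-3.5,10.5,0.5,0,-1],
  [-4.5,21.5,0.5,0,-1],
  [-3.5,32.5,0.5,0,-1],
  [0.5,43,0.5,0,-1],
  [6,52.5,0.5,0,-1],
])

```text
clock: 23.6
position: [0.509, -0.0482, 0.1196]
ee_rot: [0.015, -0.703, 0.711, 0.01]
contact_force: [5.8, -1.8, 6.7]
width: 0.0167
```

```bash
python3 circ.py .22
```

```text
clk 23.6 valve-ang mod 2.232 r 0.0504 z 0.1196 F [ 5.8 -1.8  6.7] M [-1.   -0.97 -0.05] w 0.0167 tilt [-0.035 -0.006 -0.999]
[7.8, 7.8, 0.3]
[16.9, 14.0, -0.1]
[27.2, 18.0, -0.5]
[38.1, 19.7, -0.9]
[49.1, 18.9, -1.2]
```

Emit:
drive_tool([
  [8,8,0,0,-1],
  [17,14,-0.5,0,-1],
  [27,18,-0.5,0,-1],
  [38,19.5,-1,0,-1],
  [49,19,-1.5,0,-1],
])

```text
clock: 24.1
position: [0.4894, -0.0948, 0.1196]
ee_rot: [0.017, -0.702, 0.712, 0.011]
contact_force: [6.2, 4.3, 3.7]
width: 0.0164
```

```bash
python3 circ.py .22
```

```text
clk 24.1 valve-ang mod 3.288 r 0.05 z 0.1196 F [6.2 4.3 3.7] M [ 0.06 -0.98 -0.03] w 0.0164 tilt [-0.039 -0.008 -0.999]
[10.7, -2.5, 0.2]
[20.6, -7.4, -0.2]
[29.1, -14.4, -0.4]
[35.9, -23.1, -0.6]
[40.6, -33.0, -0.7]
```

Emit:
drive_tool([
  [10.5,-2.5,0,0,-1],
  [20.5,-7.5,-0.5,0,-1],
  [29,-14.5,-0.5,0,-1],
  [36,-23,-1,0,-1],
  [40.5,-33,-1,0,-1],
])

```text
clock: 24.6
position: [0.5185, -0.1338, 0.1195]
ee_rot: [0.016, -0.702, 0.712, 0.014]
contact_force: [-4.1, 1.0, 12.5]
width: 0.0166
```

```bash
python3 circ.py .22
```

```text
clk 24.6 valve-ang mod 4.31 r 0.0495 z 0.1195 F [-4.1  1.  12.5] M [-0.45  0.49 -0.05] w 0.0166 tilt [-0.043 -0.002 -0.999]
[3.9, -10.3, 0.3]
[4.8, -21.2, 0.3]
[3.3, -32.2, 0.4]
[-0.5, -42.5, 0.6]
[-6.5, -51.7, 0.8]
```

Emit:
drive_tool([
  [4,-10.5,-0.5,0,-1],
  [5,-21,-0.5,0,-1],
  [3.5,-32,-0.5,0,-1],
  [-0.5,-42.5,-0.5,0,-1],
  [-6.5,-51.5,0,0,-1],
])

```text
clock: 25.1
position: [0.5681, -0.1288, 0.1196]
ee_rot: [0.014, -0.702, 0.712, 0.015]
contact_force: [-1.3, -5.9, 5.6]
width: 0.0165
```

```bash
python3 circ.py .21
```

```text
clk 25.1 valve-ang mod 5.364 r 0.0495 z 0.1196 F [-1.3 -5.9  5.6] M [-1.5   0.09  0.03] w 0.0165 tilt [-0.041  0.002 -0.999]
[-6.6, -8.1, 0.9]
[-15.2, -14.2, 1.2]
[-24.8, -18.3, 1.6]
[-35.1, -20.4, 2.0]
[-45.7, -20.2, 2.5]
```

Emit:
drive_tool([
  [-6.5,-8,0.5,0,-1],
  [-15,-14,0.5,0,-1],
  [-25,-18.5,1,0,-1],
  [-35,-20.5,1,0,-1],
  [-39,-20.5,1,0,-1],
])

```text
clock: 25.6
position: [0.5889, -0.089, 0.1197]
ee_rot: [0.014, -0.702, 0.711, 0.015]
contact_force: [4.5, -2.5, 0.2]
width: 0.0166
```

Emit:
drive_tool([
  [0,0,0,0,-1],
  [0,0,0,0,-1],
  [0,0,0,0,-1],
])

```text
clock: 25.9
position: [0.5889, -0.0883, 0.1197]
ee_rot: [0.015, -0.702, 0.712, 0.016]
contact_force: [3.8, 1.6, 2.4]
width: 0.0167
```

```bash
python3 circ.py .02; python3 - <<'E'
from h import *
im=manip.get_image("scene");zoom("scene",im,(245,165),45,10,"n.png")
im=manip.get_image("top");zoom("top",im,(215,225),40,10,"n2.png");cv2.imwrite("pics/n3.png",im)
E
```

```text
clk 25.9 valve-ang mod 0.031 r 0.0499 z 0.1197 F [3.8 1.6 2.4] M [-0.63 -0.86 -0.05] w 0.0167 tilt [-0.044  0.002 -0.999]
[-1.0, -0.3, 0.7]
[-2.0, -0.2, 0.7]
[-3.0, -0.1, 0.8]
[-4.0, -0.0, 0.8]
[-5.0, 0.1, 0.9]
```

View pics/n.png

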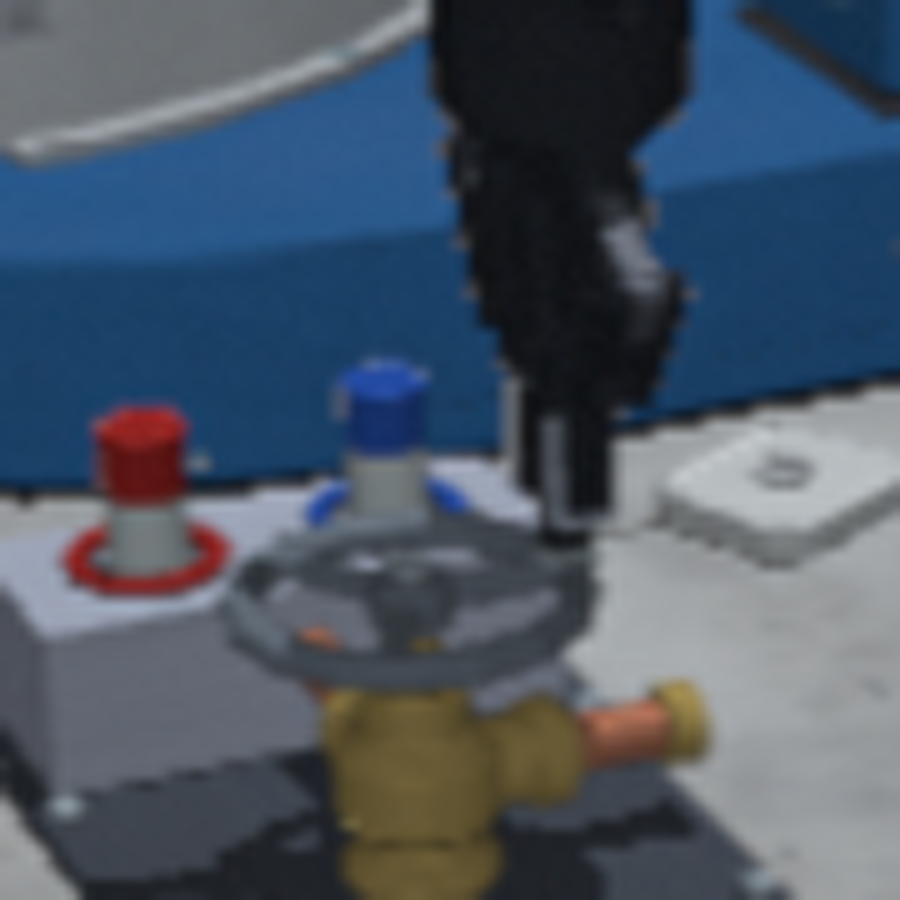

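View pics/n2.png

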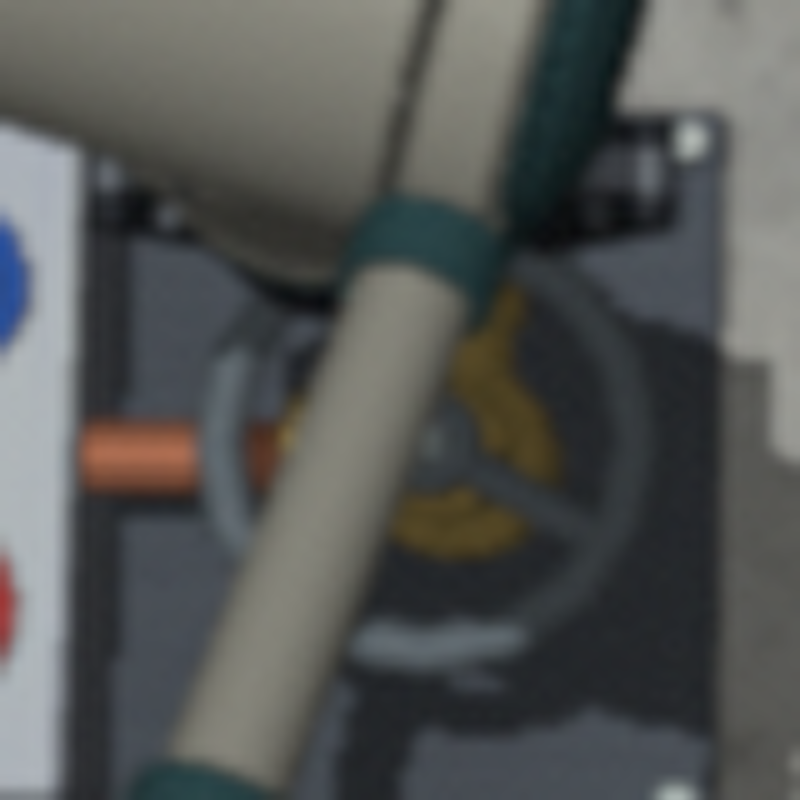

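View pics/n3.png

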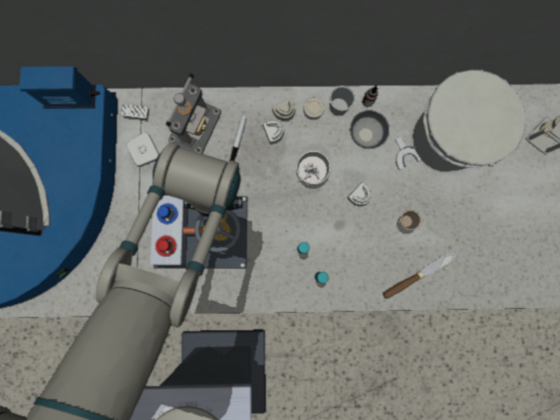

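The spoke, rim and handle look the same as in the closed picture, so the wheel is exactly two turns on. Both tubes are seated and the bystanders haven't moved. Handing in.

```bash
python3 -c "
from rig import manip
s=manip.get_state();print(s['clock'],s['qd'].round(3),s['width']);print(manip.sign_off())"
```

```text
26.0 [-0.     0.001  0.001 -0.001 -0.     0.001] 0.01677530842567716
the job is handed in; nothing more can be done
None
```

I finished all the steps and handed the job in at 26.0 s of the 72 s allowed; `sign_off` reports no verdict.

- **Tubes:** The red and blue tubes each stand upright in the well of their own colour and are let go. The camera pictures show both fully down, and the blue tube's touch on the well floor also showed as a 16 N contact.
- **Valve:** I turned the handwheel clockwise until it stopped. The angle worked out from the tool position read about 0.02 rad and stayed there under about 10 N. I then backed it off two full turns counter-clockwise.
- **Final state:** The wheel is about 0.03 rad past the two-turn mark (limit 0.3 rad), and spoke and handle look the same as in the closed picture. The arm is at rest, still gripping the crank handle with a 40 N squeeze command and a 17 mm opening.
- **Other things:** The last top picture shows the bystanders and the turquoise look-alikes where they were.

**Small disagreements:**
- The wheel axis I first estimated from the pictures was about 1 mm off the circle the tool actually followed, so I corrected it before opening the valve.
- The tool drifted to about 2.5° of tilt during the cranking, with no visible effect.

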